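# Set a bench press to its gauge blades

### The job

Set the little bench press to the gauge blades. Slide every gauge blade from the tray in under the platen from the front, side by side with space between them and pointing straight in, each flat on the bed and fully home with its handle against the platen's front edge; then, with all of them in place, engage both pins of the pin spanner in the setting ring on top and turn the ring clockwise as far as it goes. Afterwards lay the spanner back on its mat, pins down, and draw the blades out and lay them flat in their tray, without disturbing the other things on the bench.

Things in the scene. Friction and masses are not known exactly. Their poses are not given: they have to be found in the camera images.
- press: cast-iron bench press, fixed. Origin: underside of its base, below the ring's axis; +x from its open front (robot side) to its column, +z up. Steel bed: top at z=45 mm, x=-140 to 130, y +-150. Head arm: x=-35 to 70, y +-34, z=99 to 135; column behind: x=65 to 125, y +-45, to z=135. The ring lies on the arm, z=135 to 145. An unused lever rises beside the column to (200, 73, 224) mm, sloping back
- platen_edge (a point): middle of the lower front edge of the platen, the flat steel plate over the press's bed: 80 mm deep (press x=-40 to 40), 260 wide (y +-130), 14 thick. The gap between bed and platen is 7.2 mm high at ring value 0 and closes evenly to 6.0 mm at 1.05
- ring (a joint): setting ring on the press's head, 68 mm across, 10 thick, upright axis through the press's origin. Value in rad: 0 loosest, grows as it turns clockwise seen from above, to its stop at 1.05; stays where it is left (friction 0.15 N m). Two 9 mm through holes 22 mm either side of the axis; at value 0 their line is the press's y axis, and turns with the ring
- ring_hole_a (a point): mouth centre of the ring hole that is on the press's +y side at value 0, on the ring's top face
- ring_hole_b (a point): mouth centre of the other ring hole (-y side at value 0)
- spanner: steel pin spanner, 200 g, stands pins down. Origin: midway between the pin ends, +z up, +x along its tail. Two round-nosed pins 6 mm thick, 8 long, at y=+-22 mm; hub bar 62 (y) by 24 mm, z=8 to 16; square grip post 16 by 16, z=16 to 52, on the axis. Tail to x=103, 14 wide, z=10 to 16, its end foot down to z=0. Pins fully in the ring: hub rests on it, origin 137 mm above the press's
- blade1: steel gauge blade with wooden handle, lying flat, 90 g; all alike, some may be absent (no pose). Origin: underside, mid-width, at the handle's front face; +x to the nose, +z up. Handle x=-80 to 0 mm, 14 wide, 24 tall; blade 5 mm thick, 20 wide, x=0 to 54, then a nose tapering to 3 mm at x=66; flush underneath. Balances near x=-30 mm
- blade2: steel gauge blade with wooden handle, lying flat, 90 g; all alike, some may be absent (no pose). Origin: underside, mid-width, at the handle's front face; +x to the nose, +z up. Handle x=-80 to 0 mm, 14 wide, 24 tall; blade 5 mm thick, 20 wide, x=0 to 54, then a nose tapering to 3 mm at x=66; flush underneath. Balances near x=-30 mm
- blade3: steel gauge blade with wooden handle, lying flat, 90 g; all alike, some may be absent (no pose). Origin: underside, mid-width, at the handle's front face; +x to the nose, +z up. Handle x=-80 to 0 mm, 14 wide, 24 tall; blade 5 mm thick, 20 wide, x=0 to 54, then a nose tapering to 3 mm at x=66; flush underneath. Balances near x=-30 mm
- tray: shallow wooden gauge tray, fixed. Origin: underside, centre. Floor 4 mm above it, inside x +-95 mm, y +-120 mm; lips 6 mm wide reach 10 mm above the origin. The blades start in it along its x, noses to +x, about 75 mm apart
- mat: black rubber tool mat, fixed, 190 mm (x) by 150 mm (y), 2 mm thick; origin: underside, centre. The spanner starts on it
- spool: spool of thread, 40 mm wide, 44 tall; not part of the job
- bobbin: low metal bobbin, 34 mm wide, 14 tall; not part of the job
- dye: bottle, 48 mm wide, 100 tall; not part of the job
- rivets: jar, 64 mm wide, 50 tall; not part of the job
- awl: screwdriver-like awl lying down; not part of the job
Things that resemble listed ones, but are neither listed nor needed, are in the scene too. Several things look just like the mat: the one meant starts farthest to the robot's right.

How it is judged (in metres and radians):
On the way, in this order (a step that is already met when the one before it is completed fails the run):
1. every gauge blade is home under the platen: its handle within 5 mm of the platen's front edge, flat on the bed, straight to 8 degrees, at least 30 mm apart (centre to centre) (x of blade1 in the frame of press between -0.045 and -0.035 m and y of blade1 in the frame of press between -0.12 and 0.12 m and z of blade1 in the frame of press between 0.042 and 0.049 m and angle between the x axis of each of blade1, blade2, blade3 and the x axis of press, either way round below 0.14 rad and x of blade2 in the frame of press between -0.045 and -0.035 m and y of blade2 in the frame of press between -0.12 and 0.12 m and z of blade2 in the frame of press between 0.042 and 0.049 m and x of blade3 in the frame of press between -0.045 and -0.035 m and y of blade3 in the frame of press between -0.12 and 0.12 m and z of blade3 in the frame of press between 0.042 and 0.049 m and distance between blade1 and blade2 above 0.03 m and distance between each of blade1, blade2 and blade3 above 0.03 m), for 0.3 s.
2. with all blades still home, the spanner sits with both pins in the ring and the ring is turned fully clockwise (over 0.98 rad) (all of step 1 and z of spanner in the frame of press below 0.1405 m and horizontal distance between spanner and press below 0.005 m and angle between spanner's own z axis and vertical below 0.1 rad and value of joint ring above 0.98 rad), for 0.2 s.
At the end, for the whole second after the job is handed in: the ring is still fully turned (over 0.95 rad), every gauge blade lies flat (within 5 degrees) in the tray, the spanner stands pins down with its pins on the mat (within 5 degrees of upright), all at rest (value of joint ring above 0.95 rad and x of blade1 in the frame of tray between -0.096 and 0.096 m and y of blade1 in the frame of tray between -0.12 and 0.12 m and z of each of blade1, blade2, blade3 in the frame of tray below 0.008 m and angle between each of blade1, blade2, blade3, spanner's own z axis and vertical below 0.08 rad and linear speed of each of blade1, blade2, blade3, spanner below 0.02 m/s and x of blade2 in the frame of tray between -0.096 and 0.096 m and y of blade2 in the frame of tray between -0.12 and 0.12 m and x of blade3 in the frame of tray between -0.096 and 0.096 m and y of blade3 in the frame of tray between -0.12 and 0.12 m and x of spanner in the frame of mat between -0.095 and 0.095 m and y of spanner in the frame of mat between -0.075 and 0.075 m and z of spanner in the frame of mat below 0.008 m); the robot touches nothing.
It fails at once if another thing on the bench is moved by more than 40 mm (distance of any of spool, bobbin, dye, rivets, awl from where it was at the start of the episode above 0.04 m).
Of blade1, blade2, blade3 only 2 to 3 are there at a start; the rules pass over those that are not, and their reading is None.
At some moment in a run one of blade1, blade2, blade3 may be knocked a few centimetres aside while the robot is not near it.
It also fails if it takes over 210 s, if anything falls off the work surface, if the arm or the gripper's body presses on something with over 40 N, if the wrist force passes 120 N, or if a joint passes its speed limit or range.

### The arm

A 6-joint arm with a two-finger parallel gripper is mounted at the origin on the work surface. World frame = base frame: x ahead of the robot, y to its left, z up, the work surface at z = 0. Lengths are in mm, angles in degrees, forces in N, time in s.
With the tool pointing down it reaches from about 425 to 925 mm from the base axis. Payload 12.5 kg.
Tool frame: the origin (TCP) lies at the very end of the fingers, on their centre line; the grasp point (between the pads) lies 19 mm behind it; z points along the fingers, y is the line along which they close (so a half turn about z gives the same grasp; the last joint's range is limited). The gripper opens to 85 mm and grips with 20 to 120 N. Pads are 22 mm wide; open, the fingers measure 114 mm over their backs; the gripper's body (76 mm by 85 mm) begins 54 mm behind the grasp point. The pads swing forward as they close: fully open they stand 13 mm farther back than shut.
Start: joints at [-82.483, 28.126, 89.318, -0, 62.55, -6.05], TCP at [146.643, -607.57, 231.327] pointing down, gripper open.
Joint ranges: [-177.58, 177.58], [-47.91, 125.51], [2.72, 160], [-65.01, 245.01], [3.68, 167.84], [-153.87, 153.87]. Speed limits (degrees/s): [127.2, 127.2, 159.86, 180, 180, 180].

### API

Orientations are given as [roll, pitch, yaw] about the fixed x, y, z axes, in that order (R = Rz(yaw) Ry(pitch) Rx(roll)).
In Python, from cell import status, eyes, robot, models gives the robot as it stands.
- The arm moves only by the shell command python3 -m handwheel 'ROWS' [FORCE]. ROWS is JSON, a list of rows, each a list of 3 entries, a list of its own where there are three numbers: the closure, from -1 (fully open) to 1 (shut), so that 0 is half open, then the shift along the tool's x, y, z in cm, then the turn, a rotation vector about the tool's x, y, z in rad. In form: [[jaw, [x, y, z], [ax, ay, az]], ...]. A call has 1 to 20 rows; each row is the pose to reach, as a shift and turn from the pose commanded when the call began, along the tool's axes at that moment; what a row does not reach only later rows make up. A row lasts 1/8 s, in which the tool goes at most 62.5 mm and 10.7 degrees, less where a joint would pass 70% of its speed; a pose out of reach is approached as far as the arm can. A call with a gripper value outside its range is refused whole. The fingers move at their own pace and stop on an object; FORCE is the grip in N (left out, the last holds). Time passes only in rows, so rows that repeat a pose let the fingers close. It gives the time, the measured TCP pose, the force, the opening and the grip force at its end, in the units of the state.
- status.get_obs(): the state, without advancing time (a new reading comes with each control period).
- eyes.grab_frame(name): name is "scene" or "top" or "wrist"; returns a dict with "image" (480x640x3 uint8, red, green, blue), "intrinsics" (3x3 intrinsics, pixels), "pose" (4x4, takes a point from camera to world coordinates); the wrist camera has in their place "mount" (4x4, takes a point from camera to tool coordinates, whose origin is the TCP and whose axes are the flange's). Camera axes: x right, y down, z forward; pixel columns grow to the right and rows downward; lengths in mm; the calibration is good to about 2 mm. The wrist camera is an equidistant fisheye: a pixel r from the principal point sees the ray r / f radians off the axis. A picture is of the moment at which its call begins: read the wrist's pose just before it. There is no depth.
- robot.finish_job(): hands the job in; it is judged then, once.
Trained networks look in the newest picture that a camera, given by its name, has taken for a name from the list of things; names that differ only in an ending like _2 or _b are one class to them, and where a whole thing is asked for, a point or a joint stands for the part that bears it (a point fixed in the world has none). Each returns a list of dicts, best first, with "confidence" (0 to 1); they miss things now and then, are a little off and sometimes report something else, mostly with a low value. They report only what shows in the picture. A call takes as long as a camera call. They do not tell look-alikes from the thing itself.
- models.boxes_of(label, camera): "position" ([column, row] as shares, 0 to 1, of the picture: columns of its width, rows of its height, amid what is visible of it).
- models.trace(label, camera): "region" (480x640 bool, what is visible of it) and "position" ([column, row] as shares, 0 to 1, of the picture: columns of its width, rows of its height, amid what is visible of it).
- models.place_of(label, camera): "position" ([column, row] as shares, 0 to 1, of the picture: columns of its width, rows of its height: a listed point, or the origin of a listed thing).
The state is a dict: "clock": time; "joint_positions": joint angles; "dq": joint speeds; "joint_efforts": joint torques, N m; "ee_pos": TCP position; "tool_rot": TCP orientation; "force": force on the tool from outside, world axes, zero at the start; "moment": the same for the moment, N m; "finger_gap": opening from 0.0 (shut) to 1.0 (fully open); "gripper_force": force on a finger pad.
Only numpy, scipy, OpenCV 4.12 (cv2) and the standard library are available. Lean on these libraries where they do the work, as an engineer would, in place of code of your own. Each camera call takes 0.05 s, during which the arm holds its last target. There are 200 camera calls.

## Working session

There is one attempt and no reset: what is moved stays moved. The work goes in short steps, Python scripts to look and compute and a shell command to move; the robot and the scene stay as the last step left them, time stands still between calls to the robot, and variables do not carry over. Pictures are saved under pics/ and viewed, at most 14 in all, crops included, and the job is handed in when it is done.

```bash
ls; mkdir -p pics; cat > h.py <<'E'
import numpy as np, cv2
from scipy.spatial.transform import Rotation as R
from cell import status, eyes, robot, models
def cam(n):
    o=status.get_obs(); f=eyes.grab_frame(n); f['obs']=o
    if n=='wrist':
        T=np.eye(4);T[:3,:3]=R.from_euler('xyz',o['tool_rot'],degrees=True).as_matrix();T[:3,3]=o['ee_pos']
        f['pose']=T@np.array(f['mount'])
    f['n']=n; f['pose']=np.array(f['pose']); return f
def save(f,name): cv2.imwrite('pics/'+name,f['image'][:,:,::-1])
def ray(f,px):
    K=np.array(f['intrinsics']); x=(px[0]-K[0,2])/K[0,0]; y=(px[1]-K[1,2])/K[1,1]
    if f['n']=='wrist':
        r=np.hypot(x,y); s=np.sin(r)/r if r>1e-9 else 1; d=np.array([x*s,y*s,np.cos(r)])
    else: d=np.array([x,y,1.]); d/=np.linalg.norm(d)
    return f['pose'][:3,3], f['pose'][:3,:3]@d
def at_z(f,px,z):
    o,d=ray(f,px); return o+d*(z-o[2])/d[2]
def tri(obs):
    A=np.zeros((3,3));b=np.zeros(3)
    for f,px in obs:
        o,d=ray(f,px);P=np.eye(3)-np.outer(d,d);A+=P;b+=P@o
    p=np.linalg.solve(A,b)
    return p,[round(float(np.linalg.norm(np.cross(p-ray(f,px)[0],ray(f,px)[1]))),1) for f,px in obs]
def px(p): return [p['position'][0]*640,p['position'][1]*480]
def proj(f,P):
    q=np.linalg.inv(f['pose'])@np.append(P,1);K=np.array(f['intrinsics']);q=q[:3]
    if f['n']=='wrist':
        t=np.arctan2(np.hypot(q[0],q[1]),q[2]);h=np.hypot(q[0],q[1])+1e-9;u=np.array([q[0]/h*t,q[1]/h*t])
    else: u=q[:2]/q[2]
    return K[0,0]*u[0]+K[0,2],K[1,1]*u[1]+K[1,2]
E
python3 - <<'E'
from h import *
print(status.get_obs())
F={}
for n in ['scene','top','wrist']:
    f=cam(n);save(f,n+'0.png');F[n]=f
    print(n,np.round(f['pose'],2).tolist(),np.array(f['intrinsics']).tolist())
    for l in ['blade1','spanner','tray','mat','press','platen_edge','ring_hole_a','ring','spool','bobbin','dye','rivets','awl']:
        print(n,l,[(round(p['confidence'],2),np.round(px(p)).tolist(),np.round(at_z(f,px(p),0)[:2]).tolist()) for p in models.place_of(l,n)[:5]])
E
```

```text
pics
{'clock': 0.0, 'joint_positions': array([-8.24832668e+01,  2.81632834e+01,  8.93521816e+01, -9.52144787e-04,
        6.25494047e+01, -6.05279384e+00]), 'dq': array([ 0.03243224,  0.01339457, -0.11990918,  0.06346643,  0.05339513,
       -0.07891711]), 'joint_efforts': array([ 1.51502496e-03, -6.18442369e+01, -2.61593574e+01,  1.16171819e-07,
        4.10768218e-03, -3.60336230e-05]), 'ee_pos': array([ 146.60198457, -607.31189361,  230.72475186]), 'tool_rot': array([-1.79935403e+02, -6.00043223e-03,  1.35699630e+01]), 'force': array([ 0.53517193, -0.17782163, -0.0610537 ]), 'moment': array([-0.02945901,  0.05301082,  0.03277583]), 'gripper_force': 0.0, 'finger_gap': 0.9976399119349875}
scene [[0.56, 0.61, -0.55, 1020.63], [0.82, -0.43, 0.37, -330.39], [-0.01, -0.66, -0.75, 797.66], [0.0, 0.0, 0.0, 1.0]] [[442.49274240375496, 0.0, 316.43599943746847], [0.0, 442.49274240375496, 238.15345059425619], [0.0, 0.0, 1.0]]
scene blade1 [(0.78, [460.0, 202.0], [541.0, 433.0]), (0.75, [354.0, 304.0], [631.0, 19.0]), (0.66, [441.0, 213.0], [541.0, 365.0]), (0.63, [415.0, 223.0], [529.0, 287.0])]
scene spanner [(0.67, [166.0, 342.0], [486.0, -344.0])]
scene tray [(0.87, [436.0, 212.0], [533.0, 356.0])]
scene mat [(0.89, [161.0, 350.0], [499.0, -359.0]), (0.88, [161.0, 250.0], [250.0, -262.0])]
scene press [(0.64, [356.0, 302.0], [631.0, 25.0]), (0.45, [464.0, 203.0], [551.0, 438.0])]
scene platen_edge [(0.59, [345.0, 277.0], [562.0, 46.0])]
scene ring_hole_a [(0.86, [353.0, 264.0], [545.0, 83.0]), (0.57, [370.0, 263.0], [564.0, 117.0]), (0.53, [251.0, 255.0], [386.0, -95.0])]Traceback (most recent call last):
  File "<stdin>", line 8, in <module>
ValueError: it knows: awl, blade, bobbin, dye, mat, platen_edge, press, ring_hole, rivets, spanner, spool, tray
```

```bash
python3 - <<'E'
from h import *
F={}
for n in ['scene','top','wrist']:
    f=cam(n);save(f,n+'0.png');F[n]=f
    if n!='scene':print(n,np.round(f['pose'],2).tolist(),np.array(f['intrinsics']).tolist())
    for l in ['blade','spanner','tray','mat','press','platen_edge','ring_hole','spool','bobbin','dye','rivets','awl']:
        if n=='scene' and l in['blade','spanner','tray','mat','press']: continue
        print(n,l,[(round(p['confidence'],2),np.round(px(p)).tolist(),np.round(at_z(f,px(p),0)[:2]).tolist()) for p in models.place_of(l,n)[:5]])
E
```

```text
scene platen_edge [(0.7, [344.0, 275.0], [557.0, 47.0])]
scene ring_hole [(0.72, [367.0, 260.0], [554.0, 117.0]), (0.58, [351.0, 265.0], [543.0, 78.0])]
scene spool [(0.56, [326.0, 216.0], [385.0, 121.0])]
scene bobbin [(0.49, [299.0, 242.0], [416.0, 19.0])]
scene dye [(0.92, [472.0, 292.0], [753.0, 247.0])]
scene rivets [(0.92, [258.0, 430.0], [741.0, -276.0])]
scene awl [(0.92, [248.0, 255.0], [384.0, -101.0]), (0.73, [350.0, 263.0], [537.0, 79.0]), (0.36, [257.0, 430.0], [740.0, -278.0])]
top [[-0.0, -0.99, 0.13, 347.06], [-1.0, -0.0, -0.01, 28.39], [0.01, -0.13, -0.99, 1447.72], [0.0, 0.0, 0.0, 1.0]] [[587.8954779083217, 0.0, 313.48331706619416], [0.0, 587.8954779083217, 242.33568803278314], [0.0, 0.0, 1.0]]
top blade [(0.83, [173.0, 238.0], [547.0, 364.0]), (0.83, [145.0, 234.0], [558.0, 433.0]), (0.76, [205.0, 244.0], [533.0, 284.0])]
top spanner [(0.89, [460.0, 260.0], [492.0, -349.0])]
top tray [(0.64, [174.0, 245.0], [530.0, 359.0])]
top mat [(0.9, [468.0, 256.0], [504.0, -368.0]), (0.56, [432.0, 360.0], [249.0, -272.0])]
top press [(0.86, [314.0, 204.0], [632.0, 12.0])]
top
[... 231 characters left out ...]
.0]), (0.26, [314.0, 293.0], [410.0, 12.0])]
top bobbin [(0.52, [311.0, 291.0], [416.0, 20.0])]
top dye [(0.81, [218.0, 159.0], [748.0, 254.0])]
top rivets [(0.65, [428.0, 165.0], [735.0, -275.0])]
top awl [(0.82, [362.0, 303.0], [387.0, -104.0])]
wrist [[0.23, -0.94, -0.26, 213.7], [-0.97, -0.23, -0.06, -591.34], [0.0, 0.27, -0.96, 375.25], [0.0, 0.0, 0.0, 1.0]] [[371.64829954431775, 0.0, 318.21932295651754], [0.0, 371.64829954431775, 240.8400199753509], [0.0, 0.0, 1.0]]
wrist blade []
wrist spanner []
wrist tray []
wrist mat [(0.58, [56.0, 72.0], [241.0, -264.0])]
wrist press []
wrist platen_edge []
wrist ring_hole []
wrist spool []
wrist bobbin []
wrist dye []
wrist rivets []
wrist awl []
```

View pics/scene0.png

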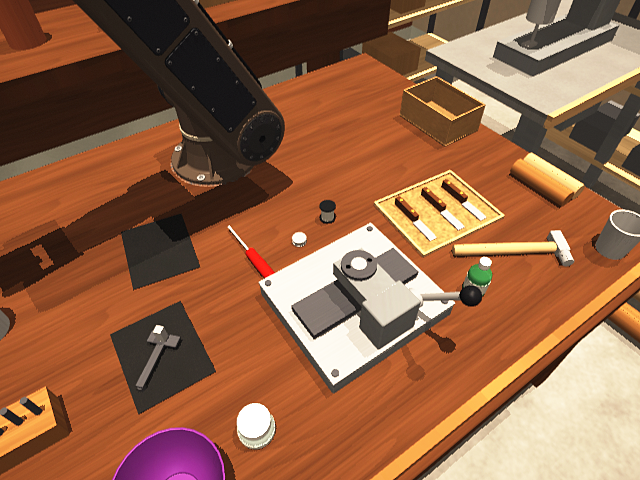

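View pics/top0.png

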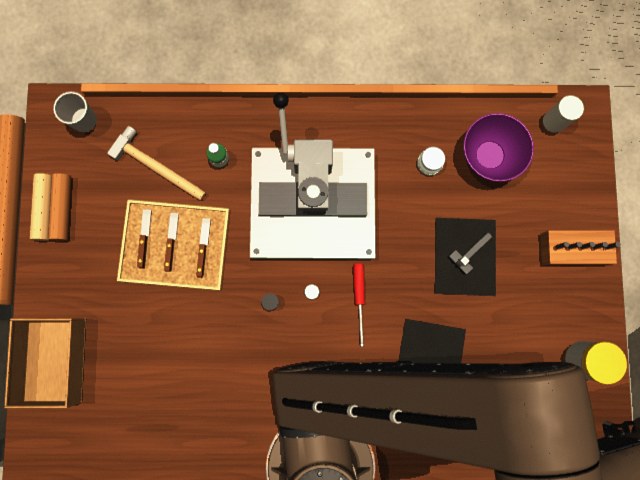

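The top view shows three blades in the tray, with handles at about (142,255), (170,262) and (202,270) px. It also shows the press at (314,200), the spanner on the right-hand mat at (465,256), a second mat-like patch at (432,340), the awl at (360,300), the bobbin at (312,292) and the spool at (270,301).

Look-alikes:
- **Blades:** the chisel-like bits in the rack at (585,245) and the awl at (360,300) could be taken for one. The ones in the cork tray are the right ones.
- **Mat:** patches at (465,256) and (432,340). I choose the one farthest right, at (465,256).
- **Spanner:** only the one at (460,260). The hammer is at (160,160).

Next I'll move in for close views.

```bash
cat >> h.py <<'E'
def plan(xyz,yaw=0.,o=None):
    "shift (cm) and turn for a vertical tool at xyz/yaw from now"
    o=o or status.get_obs(); A=R.from_euler('xyz',o['tool_rot'],degrees=True)
    B=R.from_euler('xyz',[180,0,yaw],degrees=True)
    print('plan',np.round(A.inv().apply(np.array(xyz)-o['ee_pos'])/10,2).tolist(),np.round((A.inv()*B).as_rotvec(),3).tolist())
E
python3 - <<'E'
from h import *
plan([480,-300,300],0)
E
```

```text
plan [39.62, -22.08, -6.87] [0.0, 0.0, 0.237]
```

```bash
python3 -m handwheel '[[-1,[39.6,-22.1,-6.9],[0,0,0.237]],[-1,[39.6,-22.1,-6.9],[0,0,0.237]],[-1,[39.6,-22.1,-6.9],[0,0,0.237]],[-1,[39.6,-22.1,-6.9],[0,0,0.237]],[-1,[39.6,-22.1,-6.9],[0,0,0.237]],[-1,[39.6,-22.1,-6.9],[0,0,0.237]],[-1,[39.6,-22.1,-6.9],[0,0,0.237]],[-1,[39.6,-22.1,-6.9],[0,0,0.237]],[-1,[39.6,-22.1,-6.9],[0,0,0.237]],[-1,[39.6,-22.1,-6.9],[0,0,0.237]]]'
python3 - <<'E'
from h import *
f=cam('wrist');save(f,'w1.png')
import pickle;pickle.dump(f,open('w1.pkl','wb'))
for l,z in [('spanner',2),('mat',2)]:
    print(l,[(round(p['confidence'],2),np.round(px(p)).tolist(),np.round(at_z(f,px(p),z)).tolist()) for p in models.place_of(l,'wrist')[:3]])
for l in ['mat','spanner']:
    t=models.trace(l,'wrist')[0]['region'];pts=np.argwhere(t)[:,::-1]
    c=cv2.findContours(t.astype(np.uint8),cv2.RETR_EXTERNAL,cv2.CHAIN_APPROX_NONE)[0]
    c=max(c,key=cv2.contourArea)[:,0]
    W=np.array([at_z(f,q,2 if l=='mat' else 14)[:2] for q in c],np.float32)
    print(l,cv2.minAreaRect(W),t.sum())
plan([480,230,300],0)
E
```

```text
clock: 3.35
ee_pos: [479.0, -300.6, 300.0]
tool_rot: [-180.0, 0.0, -0.1]
force: [-0.6, -0.7, -0.7]
finger_gap: 0.998
gripper_force: 0.0
spanner [(0.64, [353.0, 190.0], [487.0, -342.0, 2.0])]
mat [(0.74, [43.0, 261.0], [391.0, 129.0, 2.0]), (0.63, [371.0, 178.0], [502.0, -364.0, 2.0]), (0.61, [294.0, 361.0], [246.0, -265.0, 2.0])]
mat ((243.2101287841797, -265.1286926269531), (152.1890869140625, 191.67581176757812), 80.15592193603516) 10318
spanner ((518.3839721679688, -376.4617004394531), (63.048133850097656, 115.27059173583984), 45.36542510986328) 2110
plan [0.0, -53.06, 0.02] [-0.0, 0.0, -0.002]
```

View pics/w1.png

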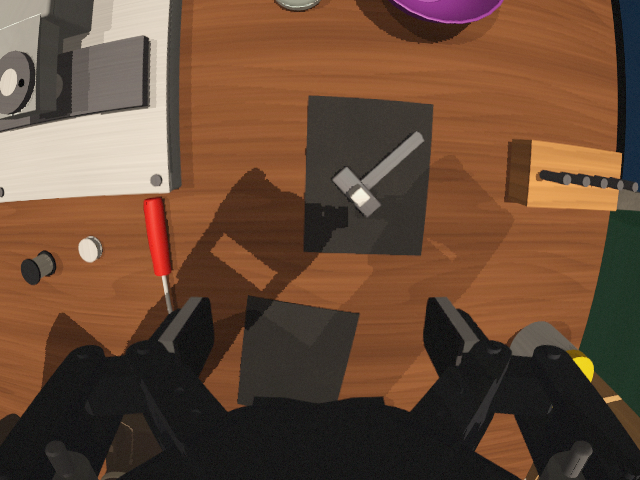

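The wrist view shows the spanner on the right-hand mat: hub at (357,192), tail to (420,135), so it points to about +x −y. The second mat patch is at (300,355), and the press bed is at the left. I'll look at the press on the way to the tray.

```bash
python3 -m handwheel '[[-1,[2,-25,0],[0,0,0]],[-1,[2,-25,0],[0,0,0]],[-1,[2,-25,0],[0,0,0]],[-1,[2,-25,0],[0,0,0]],[-1,[2,-25,0],[0,0,0]],[-1,[2,-25,0],[0,0,0]]]'
cat > look.py <<'E'
from h import *
import sys,pickle
n=sys.argv[1];f=cam('wrist');save(f,n+'.png')
f['det']={l:[(p['confidence'],px(p)) for p in models.place_of(l,'wrist')[:4]] for l in sys.argv[2:]}
f['reg']={l:[p['region'] for p in models.trace(l,'wrist')[:4]] for l in sys.argv[2:] if l in('blade','spanner','tray','mat','press')}
pickle.dump(f,open(n+'.pkl','wb'))
for l,d in f['det'].items(): print(l,[(round(c,2),np.round(p,1).tolist(),np.round(at_z(f,p,0)[:2]).tolist()) for c,p in d])
E
python3 look.py w2 press platen_edge ring_hole
python3 -m handwheel '[[-1,[0,-14,0],[0,0,0]],[-1,[0,-14,0],[0,0,0]],[-1,[0,-14,0],[0,0,0]],[-1,[0,-14,0],[0,0,0]]]'
python3 look.py w3 press platen_edge ring_hole blade
python3 -m handwheel '[[-1,[0,-16,0],[0,0,0]],[-1,[0,-16,0],[0,0,0]],[-1,[0,-16,0],[0,0,0]],[-1,[0,-16,0],[0,0,0]]]'
python3 look.py w4 blade tray press platen_edge ring_hole
```

```text
clock: 4.35
ee_pos: [499.8, -50.3, 300.3]
tool_rot: [180.0, -0.0, 0.0]
force: [-0.2, -0.2, -0.0]
finger_gap: 0.998
gripper_force: 0.0
press [(0.64, [262.5, 86.1], [634.0, 15.0]), (0.58, [191.7, 276.6], [394.0, 118.0]), (0.45, [494.4, 21.4], [737.0, -277.0])]
platen_edge [(0.74, [249.9, 116.0], [598.0, 31.0]), (0.62, [33.0, 177.9], [541.0, 375.0]), (0.37, [74.4, 180.1], [532.0, 290.0])]
ring_hole [(0.81, [256.7, 65.2], [660.0, 23.0]), (0.73, [208.0, 58.3], [673.0, 83.0]), (0.23, [263.2, 267.1], [409.0, 20.0])]
clock: 5.1
ee_pos: [499.9, 90.1, 300.2]
tool_rot: [180.0, 0.0, 0.0]
force: [0.7, -0.5, 0.1]
finger_gap: 0.997
gripper_force: 0.0
press [(0.58, [379.6, 85.8], [635.0, 18.0])]
platen_edge [(0.63, [385.7, 115.2], [599.0, 10.0]), (0.38, [107.4, 168.4], [544.0, 371.0])]
ring_hole [(0.83, [380.8, 54.2], [674.0, 16.0]), (0.83, [430.2, 70.7], [658.0, -45.0]), (0.69, [68.1, 165.0], [554.0, 440.0])]
blade [(0.94, [160.7, 178.0], [527.0, 290.0]), (0.8, [109.3, 170.2], [541.0, 368.0]), (0.63, [67.0, 165.9], [553.0, 442.0]), (0.47, [604.5, 211.8], [490.0, -347.0])]
clock: 5.95
ee_pos: [499.7, 251.7, 299.9]
tool_rot: [180.0, 0.0, 0.1]
force: [0.0, 0.3, -0.1]
finger_gap: 0.997
gripper_force: 0.0
blade [(0.88, [289.0, 171.7], [530.0, 287.0]), (0.87, [170.7, 154.9], [555.0, 436.0]), (0.84, [221.0, 162.2], [543.0, 370.0])]
tray [(0.95, [230.5, 170.1], [533.0, 358.0])]
press [(0.96, [502.6, 95.6], [637.0, 17.0]), (0.46, [229.1, 171.8], [531.0, 360.0])]
platen_edge [(0.67, [520.4, 124.1], [602.0, -11.0])]
ring_hole [(0.86, [553.5, 76.3], [676.0, -66.0]), (0.8, [587.0, 95.9], [658.0, -130.0])]
```

View pics/w3.png

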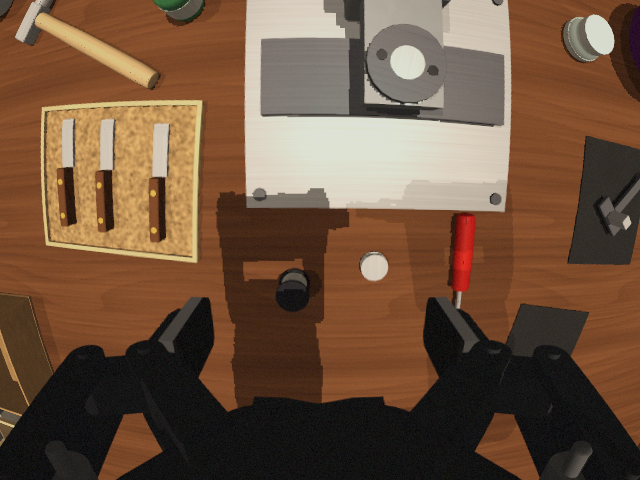

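View pics/w4.png

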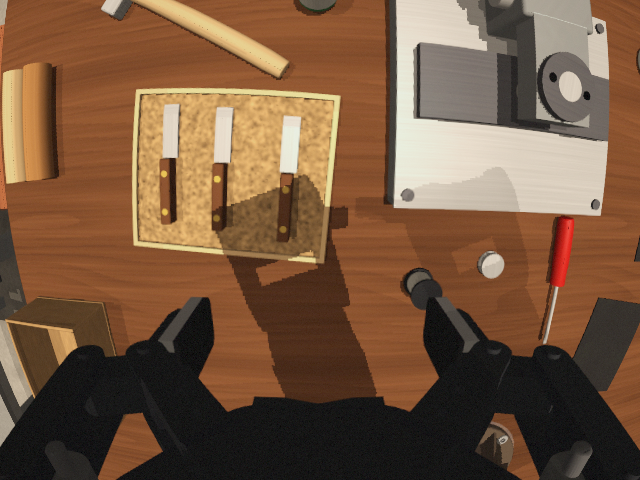

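Both views show the three blades lying in the tray. In w4 their handle fronts are at (171,157), (221,163) and (288,174) px. The ring holes at (381,54) and (430,70) in w3 show the ring a bit turned already. Next I'll fit the press, tray and blades.

```bash
python3 - <<'E'
from h import *
import pickle
w2,w3,w4=[pickle.load(open(f'w{i}.pkl','rb')) for i in (2,3,4)]
g=lambda f,l,i:f['det'][l][i][1]
print('platen',tri([(w2,g(w2,'platen_edge',0)),(w3,g(w3,'platen_edge',0)),(w4,g(w4,'platen_edge',0))]))
print('press',tri([(w2,g(w2,'press',0)),(w3,g(w3,'press',0)),(w4,g(w4,'press',0))]))
a,ra=tri([(w2,g(w2,'ring_hole',1)),(w3,g(w3,'ring_hole',0)),(w4,g(w4,'ring_hole',0))])
b,rb=tri([(w2,g(w2,'ring_hole',0)),(w3,g(w3,'ring_hole',1)),(w4,g(w4,'ring_hole',1))])
print('holes',a,ra,b,rb,'mid',(a+b)/2,np.degrees(np.arctan2((a-b)[0],(a-b)[1])),np.linalg.norm(a-b))
cl=tri([(w3,(246,206)),(w4,(391,208))]);cr=tri([(w3,(504,211)),(w4,(602,215))])
print('bedcorners',cl,cr)
for f in(w3,w4):
    p,q=[at_z(f,u,45) for u in ([(246,206),(504,211)] if f is w3 else [(391,208),(602,215)])];print(p,q,np.degrees(np.arctan2((p-q)[0],(p-q)[1])))
for i,j in ((0,0),(1,2),(2,1)): print('blade',tri([(w3,g(w3,'blade',i)),(w4,g(w4,'blade',j))]))
print('tray ')
for k,r in enumerate(w4['reg']['tray'][:1]+w4['reg']['blade']):
    c=max(cv2.findContours(r.astype(np.uint8),cv2.RETR_EXTERNAL,cv2.CHAIN_APPROX_NONE)[0],key=cv2.contourArea)[:,0]
    print(k,cv2.minAreaRect(np.array([at_z(w4,q,10 if k==0 else 15)[:2] for q in c],np.float32)))
# handles: brown-dark mask within region
E
```

```text
platen (array([595.98408778,  20.55673459,  54.28214413]), [1.6, 1.0, 2.2])
press (array([635.39217312,  16.30462257,  -2.35719854]), [1.3, 0.9, 1.6])
holes [639.54711263  39.6641699  146.64533287] [0.8, 0.9, 0.9] [628.71042569  -1.11671114 148.53619745] [1.1, 1.3, 0.7] mid [634.12876916  19.27372938 147.59076516] 14.881279657605692 42.23848258196736
bedcorners (array([494.73963429, 170.57069173,  41.1638971 ]), [1.1, 1.1]) (array([ 496.13583232, -124.90182652,   56.84992497]), [0.1, 0.1])
[496.56123078 169.75414446  45.        ] [ 493.81445874 -131.50087111   45.        ] 0.522394901781319
[494.32797336 171.32085315  45.        ] [ 494.0075366  -136.42839597   45.        ] 0.05965787872256843
blade (array([529.01000004, 285.89787174,   9.24184758]), [1.3, 1.3])
blade (array([541.72949583, 371.38977938,  -5.76292056]), [0.7, 0.7])
blade (array([554.44005539, 429.15358025,  16.44185959]), [0.9, 0.9])
tray 
0 ((530.2310791015625, 361.869140625), (253.941162109375, 203.5895233154297), 84.89542388916016)
1 ((543.1964721679688, 434.13555908203125), (24.635414123535156, 148.86851501464844), 84.64407348632812)
2 ((535.0470581054688, 367.10748291015625), (22.146434783935547, 148.7176513671875), 83.93185424804688)
3 ((521.618896484375, 288.14190673828125), (20.675437927246094, 149.0833282470703), 84.7851791381836)
```

```bash
python3 -m handwheel '[[0,[-0.5,-3.8,0],[0,0,0.093]],[0,[-0.5,-3.8,6],[0,0,0.093]],[0,[-0.5,-3.8,12],[0,0,0.093]],[0,[-0.5,-3.8,18],[0,0,0.093]],[0,[-0.5,-3.8,23],[0,0,0.093]],[0,[-0.5,-3.8,23],[0,0,0.093]]]'
python3 look.py w5 blade
```

```text
clock: 7.15
ee_pos: [493.6, 287.3, 67.6]
tool_rot: [179.8, 0.3, -5.4]
force: [0.3, 0.2, 0.0]
finger_gap: 0.502
gripper_force: 0.0
blade [(0.83, [310.9, 196.7], [529.0, 288.0]), (0.68, [80.3, 186.4], [555.0, 439.0]), (0.63, [174.1, 189.6], [543.0, 370.0])]
```

View pics/w5.png

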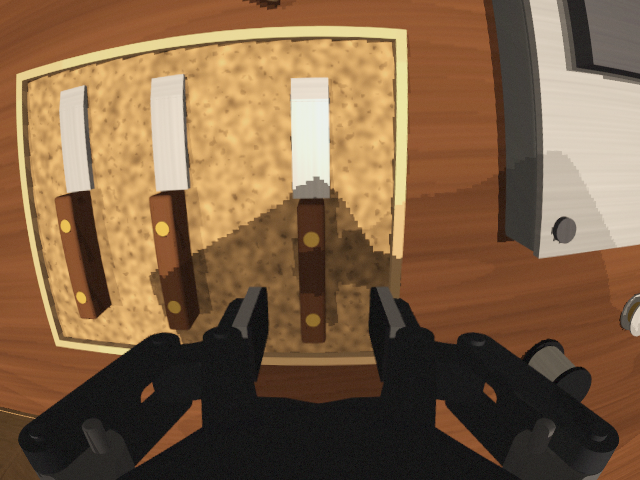

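The blade lies straight between the fingers, with its handle at (312,270) px. I'll descend and grip.

```bash
python3 -m handwheel '[[0,[0,0,4],[0,0,0]],[0,[0,0,5.5],[0,0,0]],[0,[0,0,6.1],[0,0,0]],[0,[0,0,6.1],[0,0,0]],[1,[0,0,6.1],[0,0,0]],[1,[0,0,6.1],[0,0,0]],[1,[0,0,6.1],[0,0,0]],[1,[0,0,6.1],[0,0,0]],[1,[0,0,6.1],[0,0,0]]]' 50
python3 -m handwheel '[[1,[0,0,-3],[0,0,0]],[1,[0,0,-6],[0,0,0]],[1,[0,0,-9.5],[0,0,0]],[1,[0,0,-9.5],[0,0,0]]]'
python3 look.py w6 blade platen_edge; python3 -c "
from h import *
plan([463,98,85],-0.3)"
```

```text
clock: 8.43
ee_pos: [495.3, 288.4, 10.2]
tool_rot: [-180.0, -0.1, -5.3]
force: [-0.5, -0.4, 5.2]
finger_gap: 0.148
gripper_force: 49.9
clock: 8.93
ee_pos: [495.8, 288.6, 106.8]
tool_rot: [-179.9, -0.2, -5.3]
force: [-0.1, -0.2, -0.9]
finger_gap: 0.151
gripper_force: 49.0
blade [(0.87, [195.9, 186.4], [542.0, 371.0]), (0.76, [317.6, 223.6], [507.0, 288.0]), (0.69, [116.2, 184.0], [553.0, 436.0])]
platen_edge []
plan [-1.36, 19.2, 1.85] [0.001, 0.001, -0.088]
```

```bash
python3 -m handwheel '[[1,[0,5,0],[0,0,0]],[1,[0.4,11,0],[0,0,-0.04]],[1,[0.7,17,1],[0,0,-0.088]],[1,[0.7,19.2,2],[0,0,-0.088]],[1,[0.7,19.2,3],[0,0,-0.088]],[1,[0.7,19.2,3],[0,0,-0.088]],[1,[0.7,19.2,3],[0,0,-0.088]]]'
python3 look.py w7 blade platen_edge ring_hole
```

```text
clock: 10.0
ee_pos: [484.0, 97.3, 74.1]
tool_rot: [180.0, 0.0, -0.2]
force: [-0.5, 0.2, -1.2]
finger_gap: 0.148
gripper_force: 49.1
blade [(0.6, [318.6, 222.5], [503.0, 97.0])]
platen_edge [(0.74, [485.9, 55.4], [610.0, -7.0])]
ring_hole []
```

View pics/w7.png

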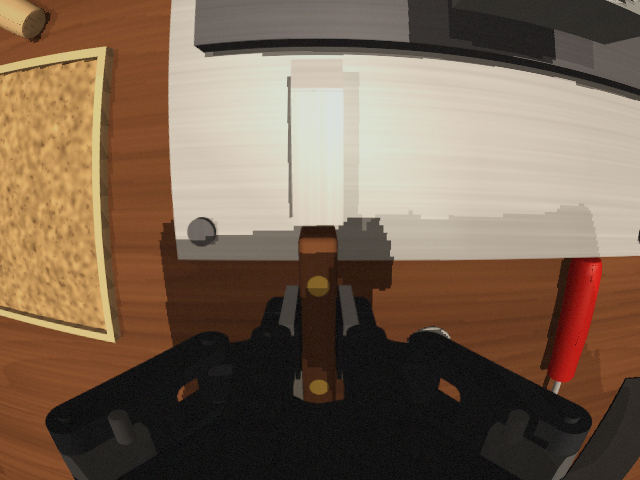

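The blade points at the platen, whose front edge is at row ~45, with the handle at (319,300) px. I'll lower it onto the bed.

```bash
python3 -m handwheel '[[1,[0,0,1.5],[0,0,0]],[1,[0,0,2],[0,0,0]],[1,[0,0,2.2],[0,0,0]],[1,[0,0,2.2],[0,0,0]]]'
python3 -m handwheel '[[1,[0,0,0.1],[0,0,0]],[1,[0,0,0.2],[0,0,0]],[1,[0,0,0.3],[0,0,0]],[1,[0,0,0.3],[0,0,0]],[1,[0,0,0.3],[0,0,0]]]'
```

```text
clock: 10.75
ee_pos: [483.9, 96.3, 52.1]
tool_rot: [180.0, 0.0, -0.3]
force: [-0.7, -0.0, -1.0]
finger_gap: 0.153
gripper_force: 49.1
clock: 11.38
ee_pos: [484.0, 96.4, 50.9]
tool_rot: [180.0, -0.1, -0.3]
force: [-6.1, -0.4, 25.2]
finger_gap: 0.151
gripper_force: 52.7
```

```bash
python3 -m handwheel '[[1,[0,0,-0.13],[0,0,0]],[1,[0.5,0,-0.13],[0,0,0]],[1,[1,0,-0.13],[0,0,0]],[1,[1.5,0,-0.13],[0,0,0]],[1,[2,0,-0.13],[0,0,0]],[1,[2.5,0,-0.13],[0,0,0]],[1,[3,0,-0.13],[0,0,0]],[1,[3.5,0,-0.13],[0,0,0]],[1,[4,0,-0.13],[0,0,0]],[1,[4.5,0,-0.13],[0,0,0]],[1,[5,0,-0.13],[0,0,0]],[1,[5.5,0,-0.13],[0,0,0]],[1,[6,0,-0.13],[0,0,0]],[1,[6.5,0,-0.13],[0,0,0]],[1,[6.8,0,-0.13],[0,0,0]],[1,[6.8,0,-0.13],[0,0,0]]]'
python3 look.py w8 blade platen_edge ring_hole
```

```text
clock: 13.38
ee_pos: [551.8, 96.0, 51.2]
tool_rot: [180.0, 0.0, -0.3]
force: [-4.9, -0.1, 11.1]
finger_gap: 0.148
gripper_force: 50.9
blade [(0.86, [318.9, 221.8], [577.0, 96.0])]
platen_edge [(0.36, [462.2, 116.0], [636.0, 18.0])]
ring_hole []
```

View pics/w8.png

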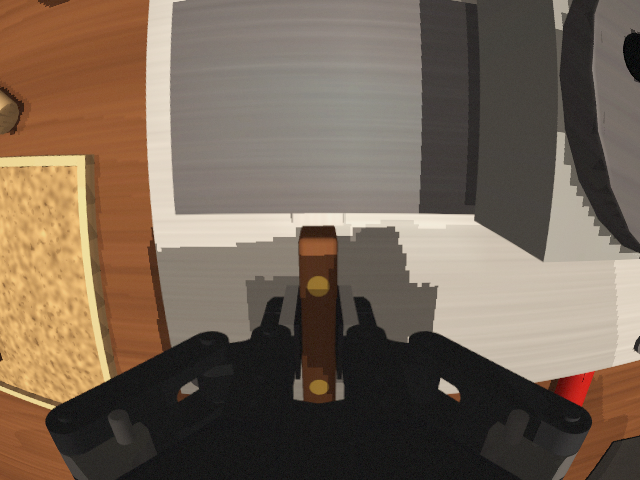

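The blade is under the platen with about 9 mm left (handle front at row 232, platen edge at row 214). I'll push it home gently.

```bash
python3 -m handwheel '[[1,[0.3,0,0],[0,0,0]],[1,[0.6,0,0],[0,0,0]],[1,[0.8,0,0],[0,0,0]],[1,[0.9,0,0],[0,0,0]],[1,[0.9,0,0],[0,0,0]]]'
python3 -m handwheel '[[1,[0.1,0,0],[0,0,0]],[1,[0.2,0,0],[0,0,0]],[1,[0.2,0,0],[0,0,0]]]'
```

```text
clock: 14.25
ee_pos: [560.0, 96.0, 51.2]
tool_rot: [180.0, 0.1, -0.3]
force: [-8.6, 0.2, 15.3]
finger_gap: 0.153
gripper_force: 51.3
clock: 14.62
ee_pos: [560.0, 96.0, 51.2]
tool_rot: [180.0, 0.4, -0.3]
force: [-17.6, -0.5, 22.5]
finger_gap: 0.146
gripper_force: 52.2
```

```bash
python3 -m handwheel '[[1,[-0.25,0,-0.1],[0,0,0]],[1,[-0.25,0,-0.1],[0,0,0]],[0,[-0.25,0,-0.1],[0,0,0]],[0,[-0.25,0,-0.1],[0,0,0]],[0,[-0.25,0,-2],[0,0,0]],[0,[-1,0,-5],[0,0,0]],[0,[-6,-3,-7],[0,0,0]],[0,[-7,-9,-7],[0,0,0]],[0,[-7,-15,-7],[0,0,0.05]],[0,[-7,-21,-7],[0,0,0.09]],[0,[-7,-27.8,-5],[0,0,0.091]],[0,[-7,-27.8,-3],[0,0,0.091]],[0,[-7,-27.8,-3],[0,0,0.091]]]'
python3 look.py w9 blade tray; python3 -c "
from h import *
import pickle
f=pickle.load(open('w9.pkl','rb'))
for c,p in f['det']['blade']:
  print(at_z(f,p,4))
for r in f['reg']['blade']:
    c=max(cv2.findContours(r.astype(np.uint8),cv2.RETR_EXTERNAL,cv2.CHAIN_APPROX_NONE)[0],key=cv2.contourArea)[:,0]
    print(cv2.minAreaRect(np.array([at_z(f,q,15)[:2] for q in c],np.float32)))"
```

```text
clock: 16.25
ee_pos: [493.5, 373.9, 78.7]
tool_rot: [179.9, 0.2, -5.5]
force: [0.4, -0.0, 0.6]
finger_gap: 0.5
gripper_force: 0.0
blade [(0.87, [208.0, 164.1], [555.0, 436.0]), (0.75, [322.2, 168.9], [544.0, 367.0])]
tray []
[554.87485611 434.63269689   4.        ]
[544.16670845 366.72339      4.        ]
((532.5542602539062, 367.403076171875), (19.661598205566406, 151.32891845703125), 86.30139923095703)
```

```bash
python3 -m handwheel '[[0,[0,0.2,5],[0,0,0]],[0,[0,0.2,6.6],[0,0,0]],[0,[0,0.2,7.1],[0,0,0]],[0,[0,0.2,7.1],[0,0,0]],[1,[0,0.2,7.1],[0,0,0]],[1,[0,0.2,7.1],[0,0,0]],[1,[0,0.2,7.1],[0,0,0]],[1,[0,0.2,7.1],[0,0,0]],[1,[0,0.2,7.1],[0,0,0]]]' 60
python3 -m handwheel '[[1,[0,0,-2],[0,0,0]],[1,[0,0,-5],[0,0,0]],[1,[0,0,-9],[0,0,0]],[1,[0,0,-10],[0,0,0]],[1,[0,0,-10],[0,0,0]]]'
python3 look.py w10 blade; python3 -c "
from h import *
plan([471,18,75],-0.3)"
```

```text
clock: 17.62
ee_pos: [494.7, 372.6, 10.8]
tool_rot: [-179.9, -0.1, -5.5]
force: [-0.7, 0.0, 5.7]
finger_gap: 0.145
gripper_force: 59.4
clock: 18.25
ee_pos: [494.3, 372.4, 110.4]
tool_rot: [-180.0, -0.1, -5.5]
force: [-0.6, 0.5, -1.3]
finger_gap: 0.148
gripper_force: 58.6
blade [(0.87, [313.6, 188.9], [529.0, 372.0]), (0.83, [220.0, 162.8], [555.0, 435.0])]
plan [1.14, 35.45, 3.38] [0.001, 0.002, -0.091]
```

```bash
python3 -m handwheel '[[1,[0,6,0],[0,0,0]],[1,[0.3,12,0],[0,0,-0.04]],[1,[0.6,18,0],[0,0,-0.091]],[1,[1,24,0],[0,0,-0.091]],[1,[1.1,30,0],[0,0,-0.091]],[1,[1.1,35.4,0],[0,0,-0.091]],[1,[1.1,35.4,0],[0,0,-0.091]],[1,[1.1,35.4,3],[0,0,-0.091]],[1,[1.1,35.4,5],[0,0,-0.091]],[1,[1.1,35.4,5.5],[0,0,-0.091]],[1,[1.1,35.4,5.5],[0,0,-0.091]],[1,[1.1,35.4,5.5],[0,0,-0.091]]]'
python3 -m handwheel '[[1,[0,0,0.1],[0,0,0]],[1,[0,0,0.2],[0,0,0]],[1,[0,0,0.3],[0,0,0]],[1,[0,0,0.35],[0,0,0]],[1,[0,0,0.35],[0,0,0]]]'
python3 look.py w11 blade platen_edge
```

```text
clock: 19.9
ee_pos: [471.4, 19.1, 55.1]
tool_rot: [180.0, -0.0, -0.3]
force: [-0.5, 0.4, 0.3]
finger_gap: 0.15
gripper_force: 58.8
clock: 20.52
ee_pos: [471.2, 18.8, 51.5]
tool_rot: [180.0, -0.0, -0.3]
force: [-1.9, 0.3, 8.1]
finger_gap: 0.146
gripper_force: 60.1
blade [(0.88, [316.2, 189.2], [514.0, 20.0]), (0.57, [140.9, 29.1], [610.0, 118.0])]
platen_edge [(0.61, [315.8, 2.2], [616.0, 19.0])]
```

View pics/w11.png

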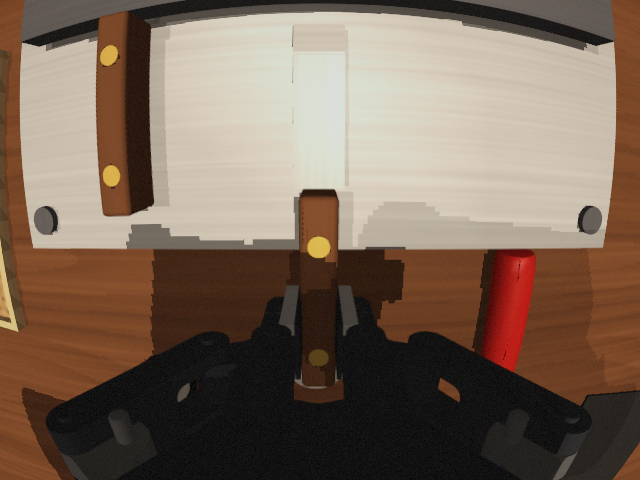

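Blade A sits home at left (handle (125,110) px), and blade B lies on the bed, straight, in the middle. I'll push B in.

```bash
python3 -m handwheel '[[1,[0.6,0,0],[0,0,0]],[1,[1.2,0,0],[0,0,0]],[1,[1.8,0,0],[0,0,0]],[1,[2.4,0,0],[0,0,0]],[1,[3,0,0],[0,0,0]],[1,[3.6,0,0],[0,0,0]],[1,[4.2,0,0],[0,0,0]],[1,[4.8,0,0],[0,0,0]],[1,[5.4,0,0],[0,0,0]],[1,[6,0,0],[0,0,0]],[1,[6.5,0,0],[0,0,0]],[1,[6.9,0,0],[0,0,0]],[1,[7.1,0,0],[0,0,0]],[1,[7.2,0,0],[0,0,0]],[1,[7.2,0,0],[0,0,0]]]'
python3 -m handwheel '[[1,[0.1,0,0],[0,0,0]],[1,[0.2,0,0],[0,0,0]],[1,[0.3,0,0],[0,0,0]],[1,[0.3,0,0],[0,0,0]]]'
```

```text
clock: 22.6
ee_pos: [542.5, 18.5, 51.7]
tool_rot: [180.0, 0.1, -0.3]
force: [-6.1, -0.5, 12.0]
finger_gap: 0.154
gripper_force: 60.6
clock: 23.1
ee_pos: [545.0, 18.5, 51.7]
tool_rot: [180.0, 0.1, -0.3]
force: [-8.8, 0.3, 13.1]
finger_gap: 0.148
gripper_force: 60.8
```

```bash
python3 -m handwheel '[[1,[0.15,0,0],[0,0,0]],[1,[0.3,0,0],[0,0,0]],[1,[0.3,0,0],[0,0,0]]]'
```

```text
clock: 23.48
ee_pos: [545.0, 18.6, 51.7]
tool_rot: [-180.0, 0.5, -0.3]
force: [-21.7, -2.4, 23.9]
finger_gap: 0.148
gripper_force: 62.3
```

```bash
python3 -m handwheel '[[1,[-0.3,0,-0.1],[0,0,0]],[1,[-0.3,0,-0.1],[0,0,0]],[0,[-0.3,0,-0.1],[0,0,0]],[0,[-0.3,0,-0.1],[0,0,0]],[0,[-0.5,0,-2],[0,0,0]],[0,[-2,0,-5],[0,0,0]],[0,[-6,-4,-7],[0,0,0]],[0,[-6,-10,-7],[0,0,0]],[0,[-6,-16,-7],[0,0,0.05]],[0,[-6,-22,-7],[0,0,0.09]],[0,[-5,-28,-7],[0,0,0.09]],[0,[-4,-34,-6],[0,0,0.09]],[0,[-3.2,-40,-5],[0,0,0.09]],[0,[-3.2,-42,-4],[0,0,0.09]],[0,[-3.2,-42,-3],[0,0,0.09]],[0,[-3.2,-42,-3],[0,0,0.09]]]'
python3 look.py w12 blade tray; python3 -c "
from h import *
import pickle
f=pickle.load(open('w12.pkl','rb'))
for c,p in f['det']['blade']:
  print(at_z(f,p,4))
for r in f['reg']['blade']:
    c=max(cv2.findContours(r.astype(np.uint8),cv2.RETR_EXTERNAL,cv2.CHAIN_APPROX_NONE)[0],key=cv2.contourArea)[:,0]
    print(cv2.minAreaRect(np.array([at_z(f,q,15)[:2] for q in c],np.float32)))"
```

```text
clock: 25.48
ee_pos: [519.1, 437.1, 80.1]
tool_rot: [179.9, 0.1, -5.5]
force: [-0.8, 0.1, 0.1]
finger_gap: 0.502
gripper_force: 0.0
blade [(0.65, [318.1, 196.9], [553.0, 434.0])]
tray [(0.72, [436.8, 220.5], [531.0, 360.0])]
[553.24362928 433.87725325   4.        ]
((541.1921997070312, 434.2910461425781), (19.962196350097656, 152.5803985595703), 86.86735534667969)
```

```bash
python3 -m handwheel '[[0,[-0.1,0,5],[0,0,0]],[0,[-0.1,0,6.7],[0,0,0]],[0,[-0.1,0,7.2],[0,0,0]],[0,[-0.1,0,7.2],[0,0,0]],[1,[-0.1,0,7.2],[0,0,0]],[1,[-0.1,0,7.2],[0,0,0]],[1,[-0.1,0,7.2],[0,0,0]],[1,[-0.1,0,7.2],[0,0,0]],[1,[-0.1,0,7.2],[0,0,0]]]' 60
python3 -m handwheel '[[1,[0,0,-2],[0,0,0]],[1,[0,0,-5],[0,0,0]],[1,[0,0,-9],[0,0,0]],[1,[0,0,-11],[0,0,0]],[1,[0,0,-11],[0,0,0]]]'
python3 look.py w13 blade; python3 -c "
from h import *
plan([484,-62,75],-0.3)"
```

```text
clock: 26.85
ee_pos: [518.8, 439.1, 10.4]
tool_rot: [-179.9, -0.1, -5.5]
force: [-0.8, 0.2, 6.0]
finger_gap: 0.144
gripper_force: 59.5
clock: 27.48
ee_pos: [518.7, 439.0, 120.7]
tool_rot: [-179.9, -0.1, -5.5]
force: [-0.0, -0.3, -1.4]
finger_gap: 0.146
gripper_force: 58.6
blade [(0.82, [316.9, 225.1], [526.0, 440.0])]
plan [1.4, 50.12, 4.33] [0.001, 0.002, -0.09]
```

```bash
python3 -m handwheel '[[1,[-0.5,6,0],[0,0,0]],[1,[-0.5,12,0],[0,0,-0.04]],[1,[-0.5,18,0],[0,0,-0.09]],[1,[0,24,0],[0,0,-0.09]],[1,[0,30,0],[0,0,-0.09]],[1,[0.4,36,0],[0,0,-0.09]],[1,[0.8,42,0],[0,0,-0.09]],[1,[1.3,48,0],[0,0,-0.09]],[1,[1.4,50.1,0],[0,0,-0.09]],[1,[1.4,50.1,3],[0,0,-0.09]],[1,[1.4,50.1,5.5],[0,0,-0.09]],[1,[1.4,50.1,6.5],[0,0,-0.09]],[1,[1.4,50.1,6.5],[0,0,-0.09]],[1,[1.4,50.1,6.5],[0,0,-0.09]]]'
python3 -m handwheel '[[1,[0,0,0.1],[0,0,0]],[1,[0,0,0.2],[0,0,0]],[1,[0,0,0.3],[0,0,0]],[1,[0,0,0.4],[0,0,0]],[1,[0,0,0.45],[0,0,0]],[1,[0,0,0.45],[0,0,0]]]'
python3 look.py w14 blade platen_edge
```

```text
clock: 29.38
ee_pos: [484.9, -61.3, 54.6]
tool_rot: [180.0, -0.0, -0.3]
force: [-0.4, -0.3, -0.1]
finger_gap: 0.145
gripper_force: 58.8
clock: 30.12
ee_pos: [484.7, -61.3, 51.0]
tool_rot: [180.0, -0.1, -0.3]
force: [-6.6, 0.8, 25.0]
finger_gap: 0.148
gripper_force: 62.4
blade [(0.94, [129.6, 56.9], [607.0, 45.0]), (0.86, [316.5, 222.9], [509.0, -60.0]), (0.7, [10.0, 84.7], [609.0, 145.0])]
platen_edge [(0.73, [122.0, 54.0], [610.0, 50.0])]
```

View pics/w14.png

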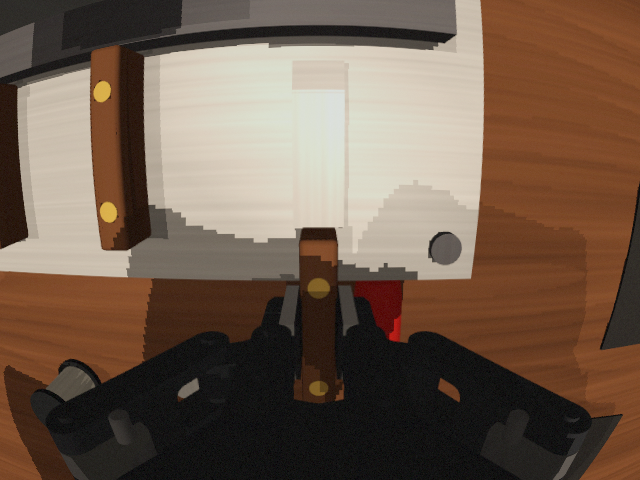

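Blades A and B are home at left (B's handle (115,150) px), and C lies on the bed in line. I'll ease the press and push C in.

```bash
python3 -m handwheel '[[1,[0,0,-0.13],[0,0,0]],[1,[0.6,0,-0.13],[0,0,0]],[1,[1.2,0,-0.13],[0,0,0]],[1,[1.8,0,-0.13],[0,0,0]],[1,[2.4,0,-0.13],[0,0,0]],[1,[3,0,-0.13],[0,0,0]],[1,[3.6,0,-0.13],[0,0,0]],[1,[4.2,0,-0.13],[0,0,0]],[1,[4.8,0,-0.13],[0,0,0]],[1,[5.4,0,-0.13],[0,0,0]],[1,[6,0,-0.13],[0,0,0]],[1,[6.5,0,-0.13],[0,0,0]],[1,[6.9,0,-0.13],[0,0,0]],[1,[7.1,0,-0.13],[0,0,0]],[1,[7.3,0,-0.13],[0,0,0]],[1,[7.4,0,-0.13],[0,0,0]],[1,[7.4,0,-0.13],[0,0,0]]]'
python3 -m handwheel '[[1,[0.1,0,0],[0,0,0]],[1,[0.2,0,0],[0,0,0]],[1,[0.3,0,0],[0,0,0]],[1,[0.3,0,0],[0,0,0]]]'
```

```text
clock: 32.45
ee_pos: [558.3, -61.7, 51.3]
tool_rot: [-180.0, 0.1, -0.3]
force: [-4.9, -0.4, 10.9]
finger_gap: 0.137
gripper_force: 60.5
clock: 32.95
ee_pos: [560.0, -61.6, 51.3]
tool_rot: [-180.0, 0.2, -0.3]
force: [-11.9, -1.2, 16.0]
finger_gap: 0.149
gripper_force: 61.2
```

```bash
python3 -m handwheel '[[1,[0.1,0,0],[0,0,0]],[1,[-0.15,0,-0.1],[0,0,0]],[1,[-0.15,0,-0.1],[0,0,0]],[0,[-0.15,0,-0.1],[0,0,0]],[0,[-0.15,0,-0.1],[0,0,0]],[0,[-0.4,0,-2],[0,0,0]],[0,[-1,0,-5],[0,0,0]],[0,[-3,2,-10],[0,0,0]],[0,[-5,8,-10],[0,0,-0.18]],[0,[-7,14,-10],[0,0,-0.36]],[0,[-7.4,20,-10],[0,0,-0.54]],[0,[-7.4,26,-10],[0,0,-0.72]],[0,[-7.4,28.1,-10],[0,0,-0.79]],[0,[-7.4,28.1,-10],[0,0,-0.79]],[0,[-7.4,28.1,-10],[0,0,-0.79]]]'
python3 look.py w15 spanner mat
python3 - <<'E'
from h import *
import pickle
f=pickle.load(open('w15.pkl','rb'));w1=pickle.load(open('w1.pkl','rb'))
o=f['det']['spanner'][0][1];print('origin z2',at_z(f,o,2),'tri',tri([(f,o),(w1,(353,190))]))
r=f['reg']['spanner'][0]
c=max(cv2.findContours(r.astype(np.uint8),cv2.RETR_EXTERNAL,cv2.CHAIN_APPROX_NONE)[0],key=cv2.contourArea)[:,0]
print(cv2.minAreaRect(np.array([at_z(f,q,18)[:2] for q in c],np.float32)))
for x in ('mat',):
  for d in f['det']['mat']:print(at_z(f,d[1],2))
t=cam('top');s=cam('scene')
for l in ['blade','ring_hole','platen_edge']:
  for g in (t,s):
    print(l,g['n'],[(round(p['confidence'],2),np.round(at_z(g,px(p),{'blade':45,'ring_hole':145,'platen_edge':52}[l])[:2]).tolist()) for p in models.place_of(l,g['n'])[:4]])
E
```

```text
clock: 34.83
ee_pos: [486.1, -341.7, 151.6]
tool_rot: [180.0, -0.0, 44.9]
force: [0.2, 0.4, 0.0]
finger_gap: 0.502
gripper_force: 0.0
spanner [(0.62, [324.1, 228.8], [487.0, -348.0])]
mat [(0.71, [348.9, 228.8], [501.0, -362.0]), (0.61, [98.5, 337.4], [238.0, -262.0])]
origin z2 [ 487.21359117 -347.67569656    2.        ] tri (array([ 495.21727535, -337.42668971,   56.15182198]), [0.8, 0.8])
((518.3130493164062, -375.8078918457031), (62.191673278808594, 114.08147430419922), 44.858856201171875)
[ 501.52524377 -362.00277592    2.        ]
[ 239.98160028 -262.69859983    2.        ]
blade top [(0.79, [594.0, 90.0]), (0.64, [597.0, 16.0]), (0.56, [588.0, -60.0]), (0.18, [597.0, 27.0])]
blade scene [(0.64, [596.0, -61.0]), (0.59, [597.0, 82.0])]
ring_hole top [(0.93, [646.0, 40.0]), (0.91, [629.0, -6.0])]
ring_hole scene [(0.98, [625.0, 3.0]), (0.82, [645.0, 37.0])]
platen_edge top [(0.67, [597.0, 31.0])]
platen_edge scene [(0.88, [594.0, 18.0]), (0.45, [567.0, 320.0])]
```

View pics/w15.png

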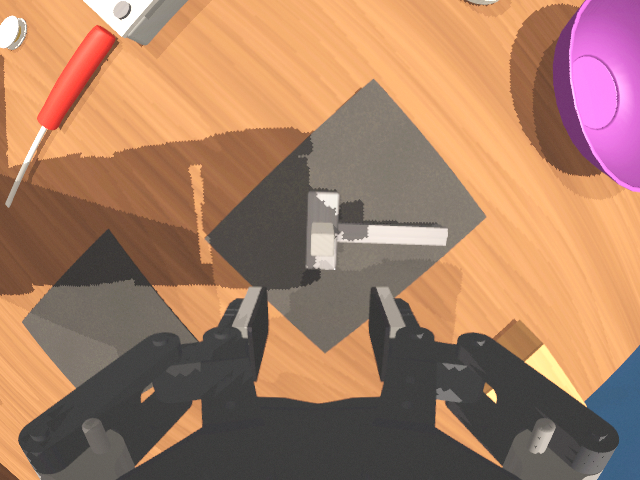

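The spanner points along the image row, with the post top at (322,238) px and the tail end at (447,236) px. It lies square to the fingers, and all three blades still read as home.

```bash
python3 - <<'E'
from h import *
import pickle
f=pickle.load(open('w15.pkl','rb'))
p=at_z(f,(322,231),54);e=at_z(f,(447,236),18);c=at_z(f,(322,238),54);print(p,c,e,np.degrees(np.arctan2(*(e-c)[[1,0]])))
E
python3 -m handwheel '[[0,[-0.1,0.2,4],[0,0,0]],[0,[-0.1,0.2,8],[0,0,0]],[0,[-0.1,0.2,8],[0,0,0]],[0,[-0.1,0.2,8],[0,0,0]]]'
python3 look.py w16 spanner; python3 - <<'E'
from h import *
import pickle
f=pickle.load(open('w16.pkl','rb'));cv2.imwrite('pics/w16c.png',f['image'][120:420,170:490,::-1])
E
```

```text
[ 493.63896601 -338.10440279   54.        ] [ 490.20353204 -341.54669064   54.        ] [ 555.90217772 -418.87336203   18.        ] -49.6479512527126
clock: 35.98
ee_pos: [487.4, -344.9, 72.1]
tool_rot: [179.9, -0.0, 45.0]
force: [-0.1, -0.6, -0.4]
finger_gap: 0.499
gripper_force: 0.0
spanner [(0.78, [317.3, 255.0], [487.0, -345.0])]
```

View pics/w16c.png

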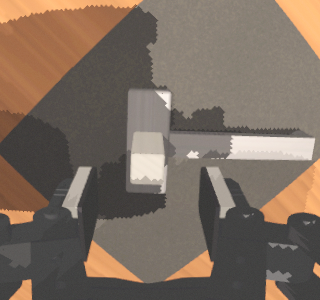

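The post stands between the fingers, with its top at (149,165) in the crop. I'll grip and lift it.

```bash
python3 -m handwheel '[[0,[0,0,3],[0,0,0]],[0,[0,0,4.8],[0,0,0]],[0,[0,0,4.8],[0,0,0]],[1,[0,0,4.8],[0,0,0]],[1,[0,0,4.8],[0,0,0]],[1,[0,0,4.8],[0,0,0]],[1,[0,0,4.8],[0,0,0]],[1,[0,0,4.8],[0,0,0]]]' 100
python3 -m handwheel '[[1,[0,0,-5],[0,0,0]],[1,[0,0,-10],[0,0,0]],[1,[0,0,-16],[0,0,0]],[1,[0,0,-22],[0,0,0]],[1,[0,0,-22],[0,0,0]],[1,[0,0,-22],[0,0,0]]]'
python3 -c "
from h import *
plan([590,-60,246],75)"
```

```text
clock: 37.12
ee_pos: [487.4, -344.8, 23.8]
tool_rot: [179.9, -0.0, 45.0]
force: [-0.1, 0.9, 6.2]
finger_gap: 0.166
gripper_force: 98.0
clock: 37.88
ee_pos: [486.4, -344.1, 242.2]
tool_rot: [-179.9, 0.0, 45.0]
force: [0.2, 0.4, -1.7]
finger_gap: 0.164
gripper_force: 98.5
plan [27.4, -12.78, -0.37] [-0.001, -0.0, -0.524]
```

```bash
python3 -m handwheel '[[1,[5.5,-2.6,0],[0,0,-0.1]],[1,[11,-5.1,0],[0,0,-0.2]],[1,[16.5,-7.7,0],[0,0,-0.31]],[1,[22,-10.2,0],[0,0,-0.42]],[1,[27.4,-12.8,-0.4],[0,0,-0.524]],[1,[27.4,-12.8,-0.4],[0,0,-0.524]],[1,[27.4,-12.8,-0.4],[0,0,-0.524]]]'
python3 look.py w17 spanner ring_hole platen_edge
python3 -m handwheel '[[1,[0,-2.5,0],[0,0,0]],[1,[-1,-4,-2],[0,0,0]],[1,[-1,-4,-2],[0,0,0]]]'
python3 look.py w18 spanner ring_hole
python3 - <<'E'
from h import *
import pickle
for n in ('w17','w18'):
    f=pickle.load(open(n+'.pkl','rb'))
    h=[at_z(f,p,145) for c,p in f['det']['ring_hole'][:2]]
    if len(h)==2:
        h.sort(key=lambda q:-q[1]);d=h[0]-h[1];print(n,np.round(h,1).tolist(),'mid',(h[0]+h[1])/2,np.linalg.norm(d),'ang',np.degrees(np.arctan2(d[0],d[1])))
    u,v=[int(x) for x in proj(f,[635,19,145])];print(u,v)
    cv2.imwrite(f'pics/{n}c.png',cv2.resize(f['image'][max(0,v-75):v+75,max(0,u-100):u+100,::-1],None,fx=3,fy=3,interpolation=cv2.INTER_CUBIC))
E
```

```text
clock: 38.75
ee_pos: [589.8, -60.2, 245.2]
tool_rot: [-179.8, 0.0, 75.0]
force: [-0.4, -0.9, -2.4]
finger_gap: 0.167
gripper_force: 98.3
spanner [(0.64, [319.2, 286.2], [566.0, -151.0])]
ring_hole [(0.88, [352.5, 143.9], [640.0, -8.0]), (0.81, [355.1, 76.3], [661.0, 61.0])]
platen_edge [(0.71, [299.0, 126.7], [591.0, 24.0]), (0.26, [282.2, 52.2], [595.0, 106.0])]
clock: 39.38
ee_pos: [548.9, -60.4, 268.2]
tool_rot: [179.9, 0.0, 74.9]
force: [0.4, -0.6, -1.8]
finger_gap: 0.166
gripper_force: 98.3
spanner [(0.82, [321.7, 287.1], [527.0, -163.0])]
ring_hole [(0.93, [401.5, 70.9], [678.0, 59.0]), (0.71, [403.2, 132.0], [662.0, -9.0]), (0.36, [495.5, 321.8], [741.0, -280.0])]
w17 [[641.5, 40.4, 145.0], [628.4, -2.6, 145.0]] mid [634.98278718  18.9099269  145.        ] 44.96721058657332 ang 16.911683659498042
353 109
w18 [[638.6, 40.0, 145.0], [628.3, -4.0, 145.0]] mid [633.47733848  18.00023313 145.        ] 45.219030511398046 ang 13.177625835825566
404 99
```

```bash
python3 - <<'E'
from h import *
import pickle
for n in ('w17','w18'):
    f=pickle.load(open(n+'.pkl','rb'));g=cv2.cvtColor(f['image'],cv2.COLOR_RGB2GRAY).astype(float)
    H=[]
    for c,p in f['det']['ring_hole'][:2]:
        x,y=[int(round(v)) for v in p];P=g[y-9:y+10,x-9:x+10]
        w=(P<(np.percentile(P,5)+np.median(P))/2).astype(np.uint8)
        k,lab,st,ce=cv2.connectedComponentsWithStats(w)
        i=min((i for i in range(1,k) if st[i,4]>8),key=lambda i:np.hypot(*(ce[i]-9)))
        q=ce[i]+[x-9,y-9];print(n,p,q,st[i].tolist(),P.min(),np.median(P));H.append(at_z(f,q,145))
    H.sort(key=lambda q:-q[1]);d=H[0]-H[1];print((H[0]+H[1])/2,np.linalg.norm(d),np.degrees(np.arctan2(d[0],d[1])))
E
```

```text
w17 [352.51199999999994, 143.904] [353.77631579 143.69078947] [3, 1, 14, 16, 152] 71.0 127.0
w17 [355.072, 76.32000000000001] [352.75496689  77.09271523] [0, 4, 15, 13, 151] 66.0 122.0
[634.60066768  18.79929203 145.        ] 44.23057761864738 13.920380847287014
w18 [401.472, 70.896] [403.38655462  70.24369748] [5, 3, 14, 12, 119] 46.0 122.0
w18 [403.2, 132.0] [404.328125 129.921875] [5, 0, 12, 14, 128] 59.0 129.0
[634.83966394  18.74709477 145.        ] 44.23737067910837 13.926093103519435
```

View pics/w17c.png

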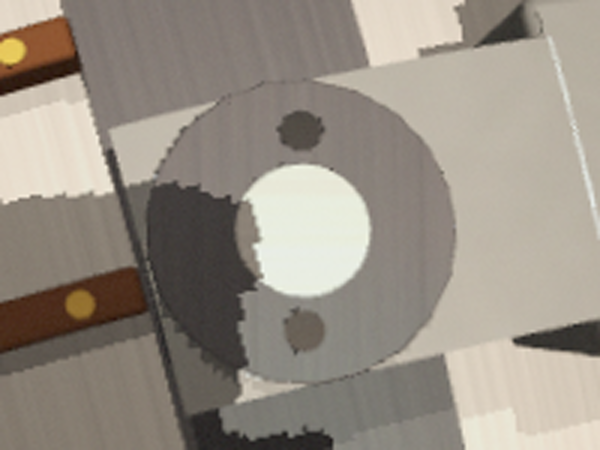

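The crop shows the ring with its two holes at (301,130) and (304,330), clear of the spanner. Next I'll measure how the spanner sits in the fingers.

```bash
python3 - <<'E'
from h import *
import pickle
for n in ('w17','w18'):
    f=pickle.load(open(n+'.pkl','rb'));r=f['reg']['spanner'][0].astype(np.uint8)
    o=f['obs'];A=R.from_euler('xyz',o['tool_rot'],degrees=True)
    ys,xs=np.nonzero(r);P=np.array([A.inv().apply(at_z(f,(x,y),o['ee_pos'][2]-5.8)-o['ee_pos']) for x,y in zip(xs,ys)])
    print(n,len(P),P.min(0),P.max(0))
    for lo in range(-110,40,10):
        m=(P[:,1]>=lo)&(P[:,1]<lo+10)
        if m.sum()>5: print(lo,np.percentile(P[m,0],[2,98]).round(1),m.sum())
    u,v=[int(q) for q in proj(f,o['ee_pos'])];print('tcp px',u,v)
E
python3 - <<'E'
import cv2;im=cv2.imread('pics/w17.png');cv2.imwrite('pics/w17d.png',cv2.resize(im[200:380,200:480],None,fx=2.5,fy=2.5))
E
```

```text
w17 11159 [-32.60730242 -10.95700688   5.50671678] [ 32.16098205 100.86604974   5.84037127]
-20 [ 7.6 29.2] 114
-10 [-30.8  31.2] 2769
0 [-30.8  30.9] 2784
10 [ 2.2 30.9] 493
20 [-6.9  8. ] 537
30 [-8.1  7.8] 729
tcp px 317 304
w18 11470 [-32.5948489  -11.39442476   5.7697892 ] [ 32.1715535  101.26842651   6.06403927]
-20 [ 7.6 29.9] 165
-10 [-30.9  31.3] 2791
0 [-31.4  30.9] 2835
10 [ 2.3 30.9] 550
20 [-7.8  8. ] 569
30 [-8.6  7.7] 744
tcp px 317 304
```

View pics/w17d.png

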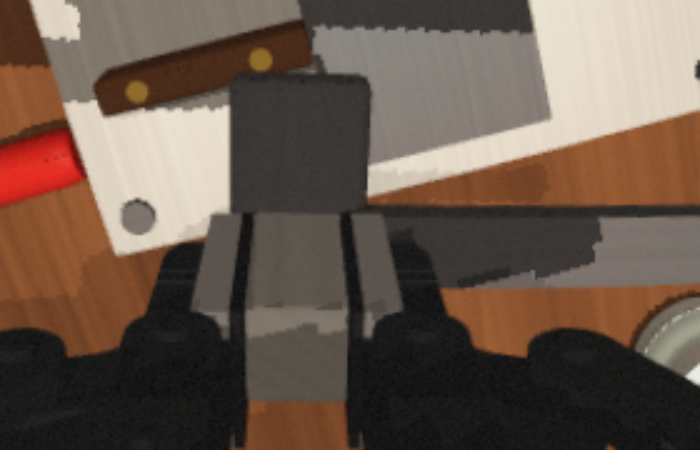

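The spanner sits centred (hub at ±31 mm, axis on the TCP). I'll go above the ring with yaw 76.1.

```bash
python3 -c "
from h import *
plan([634.7,18.8,185],76.1)"
```

```text
plan [9.8, 6.21, 8.11] [-0.001, 0.0, -0.02]
```

```bash
python3 -m handwheel '[[1,[4.9,3.1,0],[0,0,-0.01]],[1,[9.8,6.2,0],[0,0,-0.02]],[1,[9.8,6.2,4],[0,0,-0.02]],[1,[9.8,6.2,8.1],[0,0,-0.02]],[1,[9.8,6.2,8.1],[0,0,-0.02]],[1,[9.8,6.2,8.1],[0,0,-0.02]],[1,[9.8,6.2,8.1],[0,0,-0.02]]]'
python3 -c "
from h import *
plan([634.7,18.8,165],76.1)"
```

```text
clock: 40.45
ee_pos: [635.1, 18.9, 187.7]
tool_rot: [179.8, -0.0, 76.1]
force: [-0.3, -0.1, -1.1]
finger_gap: 0.162
gripper_force: 98.3
plan [-0.02, -0.04, 2.27] [0.003, -0.0, 0.0]
```

```bash
python3 -m handwheel '[[1,[0,0,1],[0,0,0]],[1,[0,0,1.7],[0,0,0]],[1,[0,0,1.7],[0,0,0]],[1,[0,0,1.7],[0,0,0]]]'
python3 -m handwheel '[[1,[0,0,0.2],[0,0,0]],[1,[0,0,0.4],[0,0,0]],[1,[0,0,0.5],[0,0,0]],[1,[0,0,0.6],[0,0,0]],[1,[0,0,0.6],[0,0,0]]]'
```

```text
clock: 40.95
ee_pos: [634.4, 19.0, 168.9]
tool_rot: [180.0, 0.0, 76.1]
force: [0.4, -0.3, -1.3]
finger_gap: 0.167
gripper_force: 98.3
clock: 41.58
ee_pos: [634.3, 19.0, 162.8]
tool_rot: [-180.0, 0.0, 76.1]
force: [-0.5, 0.4, -1.7]
finger_gap: 0.167
gripper_force: 98.3
```

```bash
python3 -m handwheel '[[1,[0,0,0.2],[0,0,0]],[1,[0,0,0.4],[0,0,0]],[1,[0,0,0.5],[0,0,0]],[1,[0,0,0.55],[0,0,0]],[1,[0,0,0.55],[0,0,0]]]'
```

```text
clock: 42.2
ee_pos: [634.5, 19.0, 159.2]
tool_rot: [179.9, -0.0, 76.1]
force: [-6.4, -0.6, 14.8]
finger_gap: 0.164
gripper_force: 101.0
```

Seated. Now I'll turn it clockwise.

```bash
python3 -m handwheel '[[1,[0,0,-0.1],[0,0,0.08]],[1,[0,0,-0.1],[0,0,0.16]],[1,[0,0,-0.1],[0,0,0.24]],[1,[0,0,-0.1],[0,0,0.32]],[1,[0,0,-0.1],[0,0,0.4]],[1,[0,0,-0.1],[0,0,0.48]],[1,[0,0,-0.1],[0,0,0.56]],[1,[0,0,-0.1],[0,0,0.64]],[1,[0,0,-0.1],[0,0,0.72]],[1,[0,0,-0.1],[0,0,0.78]],[1,[0,0,-0.1],[0,0,0.78]],[1,[0,0,-0.1],[0,0,0.78]]]'
python3 -c "
from h import *
o=status.get_obs();print(o['moment'],o['ee_pos'],o['joint_positions'])"
python3 -m handwheel '[[1,[0,0,0],[0,0,0.04]],[1,[0,0,0],[0,0,0.08]],[1,[0,0,0],[0,0,0.11]],[1,[0,0,0],[0,0,0.11]]]'
python3 -c "
from h import *
o=status.get_obs();print(o['moment'])"
```

```text
clock: 43.7
ee_pos: [634.7, 18.9, 159.3]
tool_rot: [179.9, -0.1, 31.4]
force: [-2.2, -0.8, 5.9]
finger_gap: 0.168
gripper_force: 99.6
[-0.02285773  0.35399932  0.0615744 ] [634.68905794  18.90421096 159.26965957] [-4.24591540e+00  3.31887992e+01  9.22278598e+01 -1.57042030e-02
  5.45019884e+01  5.43197287e+01]
clock: 44.2
ee_pos: [634.7, 18.9, 159.3]
tool_rot: [179.9, -0.1, 25.2]
force: [-2.1, -0.6, 5.7]
finger_gap: 0.166
gripper_force: 99.6
[-0.11874055  0.22272884  0.36824918]
```

```bash
python3 -m handwheel '[[1,[0,0,0],[0,0,0.04]],[1,[0,0,0],[0,0,0.07]],[1,[0,0,0],[0,0,0.07]],[1,[0,0,0],[0,0,0.07]]]'
python3 -c "
from h import *
o=status.get_obs();print(o['moment'],o['joint_positions'])"
```

```text
clock: 44.7
ee_pos: [634.9, 18.8, 159.3]
tool_rot: [179.9, -0.1, 21.2]
force: [-0.9, -0.5, 5.7]
finger_gap: 0.168
gripper_force: 100.1
[-0.10775857  0.00586481  0.96627946] [-4.23722941e+00  3.31941166e+01  9.22193431e+01 -5.34256835e-02
  5.44737573e+01  6.45791091e+01]
```

```bash
python3 - <<'E'
from h import *
t=cam('top');s=cam('scene');save(t,'t2.png');save(s,'s2.png')
for l,z in [('blade',45),('spanner',137),('ring_hole',145)]:
  for g in (t,s):
    print(l,g['n'],[(round(p['confidence'],2),np.round(at_z(g,px(p),z)[:2]).tolist()) for p in models.place_of(l,g['n'])[:4]])
for l in ['blade']:
  for g in (t,s):
    for p in models.trace(l,g['n'])[:4]:
        c=max(cv2.findContours(p['region'].astype(np.uint8),cv2.RETR_EXTERNAL,cv2.CHAIN_APPROX_NONE)[0],key=cv2.contourArea)[:,0]
        print(g['n'],round(p['confidence'],2),[np.round(q,1).tolist() if not np.isscalar(q) else round(q,1) for q in cv2.minAreaRect(np.array([at_z(g,q,65)[:2] for q in c],np.float32))])
f=s['image'][170:370,250:470,::-1];m=t['image'][120:300,220:400,::-1]
cv2.imwrite('pics/chk.png',np.hstack([cv2.resize(f,(400,364)),cv2.resize(m,(364,364))]))
E
```

```text
blade top [(0.39, [600.0, -57.0])]
blade scene [(0.68, [587.0, -62.0]), (0.57, [423.0, 102.0]), (0.55, [555.0, 64.0]), (0.52, [596.0, 90.0])]
spanner top [(0.22, [381.0, -85.0])]
spanner scene []
ring_hole top []
ring_hole scene [(0.84, [614.0, 9.0]), (0.72, [660.0, 30.0])]
top 0.52 [[574.3, -65.9], [7.2, 29.0], 89.5]
scene 0.74 [[556.2, -65.6], [74.4, 21.9], 5.0]
scene 0.39 [[461.0, -6.5], [30.9, 41.6], 57.7]
```

```bash
cat > hand.py <<'E'
from h import *
def handles(f,z=69,box=(400,640,-140,180)):
    hsv=cv2.cvtColor(f['image'],cv2.COLOR_RGB2HSV);h,s,v=[hsv[...,i].astype(int) for i in range(3)]
    m=((h<14)&(s>120)&(v>25)&(v<150)).astype(np.uint8)
    m=cv2.morphologyEx(m,cv2.MORPH_CLOSE,np.ones((3,3)))
    k,lab,st,ce=cv2.connectedComponentsWithStats(m)
    for i in range(1,k):
        if 60<st[i,4]<6000:
            p=at_z(f,ce[i],z)
            if box[0]<p[0]<box[1] and box[2]<p[1]<box[3]:
                ys,xs=np.nonzero(lab==i);r=cv2.minAreaRect(np.array([at_z(f,(x,y),z)[:2] for x,y in zip(xs,ys)],np.float32))
                print(f['n'],st[i].tolist(),np.round(r[0],1),np.round(r[1],1),round(r[2],1))
if __name__=='__main__':
    import sys
    for n in sys.argv[1:]: handles(cam(n))
E
python3 hand.py top scene wrist
```

```text
top [267, 186, 76, 129, 2822] [516.6  41.9] [178.7 295.5] 72.9
top [308, 220, 11, 18, 75] [561.4  18.4] [20.3 42.5] 71.7
top [263, 237, 9, 38, 93] [495.9 126.2] [15.7 88.5] 84.9
scene [255, 225, 24, 13, 121] [407.9 -54.2] [24.8 55.4] 0.7
scene [289, 266, 25, 30, 245] [556.8 -66.8] [19.2 78.4] 89.8
wrist [164, 255, 43, 93, 1746] [555.6  94.1] [17.1 80.6] 89.8
wrist [385, 328, 22, 15, 170] [591.  -58.4] [ 7.7 18.9] 0.8
wrist [176, 378, 21, 24, 252] [478.1  76.9] [10.1 32.9] 59.2
wrist [441, 378, 22, 24, 273] [ 558.2 -130.9] [33.2 10. ] 72.3
```

A and C are measured straight and home, and B is where it was. I'll relieve the twist and lift straight out.

```bash
python3 -m handwheel '[[1,[0,0,0],[0,0,-0.06]],[1,[0,0,0],[0,0,-0.1]],[1,[0,0,0],[0,0,-0.1]],[1,[0,0,-0.6],[0,0,-0.1]],[1,[0,0,-1.5],[0,0,-0.1]],[1,[0,0,-4],[0,0,-0.1]],[1,[0,0,-9],[0,0,-0.1]],[1,[0,0,-9],[0,0,-0.1]],[1,[0,0,-9],[0,0,-0.1]]]'
python3 -c "
from h import *
plan([487.4,-344.8,60],45)"
python3 look.py w19 spanner ring_hole
```

```text
clock: 46.48
ee_pos: [633.9, 19.1, 248.0]
tool_rot: [-180.0, 0.0, 26.9]
force: [-0.9, 0.1, -1.6]
finger_gap: 0.169
gripper_force: 98.7
plan [-29.5, 25.85, 18.81] [-0.0, 0.001, -0.317]
spanner [(0.76, [317.5, 289.9], [545.0, -25.0])]
ring_hole [(0.95, [317.2, 210.4], [627.0, 17.0])]
```

```bash
python3 -m handwheel '[[1,[-4,3.6,0],[0,0,0]],[1,[-8.4,7.4,0],[0,0,-0.1]],[1,[-8.4,7.4,0],[0,0,-0.1]]]'
python3 look.py w20 ring_hole
python3 -m handwheel '[[1,[-4.7,3.4,0],[0,0,-0.05]],[1,[-9,7.5,0],[0,0,-0.1]],[1,[-13,11,0],[0,0,-0.15]],[1,[-17,15,0],[0,0,-0.2]],[1,[-19.1,20.3,0],[0,0,-0.215]],[1,[-19.1,20.3,0],[0,0,-0.215]]]'
python3 - <<'E'
from h import *
import pickle
f=pickle.load(open('w20.pkl','rb'))
H=sorted([at_z(f,p,145) for c,p in f['det']['ring_hole'][:2]],key=lambda q:-q[0]);d=H[0]-H[-1]
print(np.linalg.norm(d),(H[0]+H[-1])/2,'ang',np.radians(0)+np.arctan2(d[0],d[1]))
plan([487.4,-344.8,60],45)
E
```

```text
clock: 47.05
ee_pos: [591.6, -87.9, 247.8]
tool_rot: [-180.0, 0.1, 32.4]
force: [-0.1, 0.6, -1.6]
finger_gap: 0.168
gripper_force: 98.6
ring_hole [(0.83, [219.6, 74.9], [655.0, 76.0]), (0.66, [215.8, 135.8], [596.0, 44.0])]
clock: 47.9
ee_pos: [541.9, -361.3, 247.2]
tool_rot: [-180.0, 0.0, 44.8]
force: [-0.5, -0.2, -1.7]
finger_gap: 0.167
gripper_force: 98.7
41.79463062641234 [634.52418912  18.95492599 145.        ] ang 1.0761445266751626
plan [-2.7, -5.0, 18.72] [-0.0, 0.0, -0.004]
```

Ring measured at about 1.05 rad, which is full. Now I'll lower the spanner onto its mat.

```bash
python3 -m handwheel '[[1,[-2.7,-5,5],[0,0,0]],[1,[-2.7,-5,11],[0,0,0]],[1,[-2.7,-5,17],[0,0,0]],[1,[-2.7,-5,20.5],[0,0,0]],[1,[-2.7,-5,21.5],[0,0,0]],[1,[-2.7,-5,21.5],[0,0,0]],[1,[-2.7,-5,21.5],[0,0,0]]]'
python3 -m handwheel '[[1,[0,0,0.2],[0,0,0]],[1,[0,0,0.4],[0,0,0]],[1,[0,0,0.6],[0,0,0]],[1,[0,0,0.8],[0,0,0]],[1,[0,0,0.8],[0,0,0]]]'
```

```text
clock: 48.78
ee_pos: [487.8, -342.8, 35.1]
tool_rot: [179.8, -0.0, 44.9]
force: [0.3, 0.4, -1.4]
finger_gap: 0.169
gripper_force: 98.7
clock: 49.4
ee_pos: [486.8, -342.5, 25.2]
tool_rot: [-180.0, 0.0, 44.9]
force: [0.4, -0.2, -1.1]
finger_gap: 0.167
gripper_force: 98.7
```

```bash
python3 -m handwheel '[[1,[0,0,0.1],[0,0,0]],[1,[0,0,0.2],[0,0,0]],[1,[0,0,0.25],[0,0,0]],[1,[0,0,0.25],[0,0,0]]]'
```

```text
clock: 49.9
ee_pos: [486.8, -342.6, 23.8]
tool_rot: [180.0, 0.0, 44.9]
force: [-4.8, 3.3, 8.8]
finger_gap: 0.168
gripper_force: 100.4
```

```bash
python3 -m handwheel '[[1,[0,0,-0.08],[0,0,0]],[0,[0,0,-0.08],[0,0,0]],[0,[0,0,-0.08],[0,0,0]],[0,[0,0,-0.08],[0,0,0]],[0,[0,0,-3],[0,0,0]],[0,[0,0,-8],[0,0,0]],[0,[0,0,-14],[0,0,0]],[0,[0,0,-14],[0,0,0]],[0,[0,0,-14],[0,0,0]]]'
python3 look.py w21 spanner mat; python3 - <<'E'
from h import *
import pickle
f=pickle.load(open('w21.pkl','rb'));print([at_z(f,p,2) for c,p in f['det']['spanner'][:1]])
r=f['reg']['spanner'][0]
c=max(cv2.findContours(r.astype(np.uint8),cv2.RETR_EXTERNAL,cv2.CHAIN_APPROX_NONE)[0],key=cv2.contourArea)[:,0]
print(cv2.minAreaRect(np.array([at_z(f,q,18)[:2] for q in c],np.float32)))
plan([556,-61.6,140],-0.3)
E
```

```text
clock: 51.02
ee_pos: [486.6, -342.3, 162.4]
tool_rot: [-180.0, 0.0, 44.9]
force: [-0.1, -0.0, -0.2]
finger_gap: 0.498
gripper_force: 0.0
spanner [(0.62, [319.2, 225.3], [485.0, -345.0])]
mat [(0.93, [107.5, 330.5], [245.0, -265.0]), (0.62, [347.6, 224.6], [502.0, -362.0])]
[array([ 485.07224182, -345.13423063,    2.        ])]
((518.6349487304688, -373.983642578125), (63.390289306640625, 113.5552749633789), 45.5927734375)
plan [24.73, -14.98, 2.19] [-0.002, 0.001, 0.789]
```

```bash
python3 -m handwheel '[[0,[5,-3,0],[0,0,0.15]],[0,[10,-6,0],[0,0,0.3]],[0,[15,-9,0],[0,0,0.45]],[0,[20,-12,1],[0,0,0.6]],[0,[24.7,-15,2.2],[0,0,0.75]],[0,[24.7,-15,2.2],[0,0,0.789]],[0,[24.7,-15,2.2],[0,0,0.789]]]'
python3 look.py w22 blade; python3 hand.py wrist; python3 -c "
from h import *
plan([560,-61.6,51],-0.3)"
```

```text
clock: 52.15
ee_pos: [555.8, -61.3, 140.2]
tool_rot: [-180.0, 0.1, -0.2]
force: [0.2, 0.6, 0.4]
finger_gap: 0.5
gripper_force: 0.0
blade [(0.71, [318.0, 183.9], [590.0, -61.0])]
wrist [306, 192, 23, 123, 2325] [554.4 -61.6] [13.3 78.9] 89.5
wrist [178, 204, 36, 109, 2697] [551.3  15.2] [19.6 72.8] 89.7
wrist [78, 208, 43, 99, 2649] [551.7  89.3] [26.7 72.6] 89.6
plan [0.42, -0.1, 8.98] [0.0, 0.0, -0.0]
```

```bash
python3 -m handwheel '[[0,[0.4,0,5],[0,0,0]],[0,[0.4,0,8],[0,0,0]],[0,[0.4,0,8.7],[0,0,0]],[0,[0.4,0,8.7],[0,0,0]],[1,[0.4,0,8.7],[0,0,0]],[1,[0.4,0,8.7],[0,0,0]],[1,[0.4,0,8.7],[0,0,0]],[1,[0.4,0,8.7],[0,0,0]],[1,[0.4,0,8.7],[0,0,0]]]' 60
python3 -m handwheel '[[1,[-0.3,0,0],[0,0,0]],[1,[-1,0,0],[0,0,0]],[1,[-2,0,0],[0,0,0]],[1,[-3,0,0],[0,0,0]],[1,[-4,0,0],[0,0,0]],[1,[-5,0,0],[0,0,0]],[1,[-6,0,0],[0,0,0]],[1,[-7,0,0],[0,0,0]],[1,[-8,0,0],[0,0,0]],[1,[-8,0,0],[0,0,0]]]'
```

```text
clock: 53.48
ee_pos: [560.4, -62.1, 55.3]
tool_rot: [180.0, -0.1, -0.3]
force: [-1.9, -1.3, 5.9]
finger_gap: 0.145
gripper_force: 59.1
clock: 54.72
ee_pos: [479.9, -61.7, 55.0]
tool_rot: [180.0, -0.1, -0.3]
force: [-3.1, -1.6, 11.2]
finger_gap: 0.144
gripper_force: 59.9
```

```bash
python3 -m handwheel '[[1,[0,0,-3],[0,0,0]],[1,[0,0,-7],[0,0,0]],[1,[0,0,-7],[0,0,0]],[1,[0,0,-7],[0,0,0]]]'
python3 look.py w23 blade; python3 hand.py wrist;python3 -c "
from h import *
plan([519,438.5,40],-5.4)"
```

```text
clock: 55.22
ee_pos: [479.5, -61.4, 123.6]
tool_rot: [180.0, 0.0, -0.3]
force: [-0.1, 1.1, -1.0]
finger_gap: 0.148
gripper_force: 58.9
blade [(0.78, [83.6, 85.7], [605.0, 129.0]), (0.77, [186.7, 71.1], [604.0, 35.0]), (0.66, [317.9, 220.7], [489.0, -61.0])]
wrist [162, 63, 37, 141, 4150] [554.8  15. ] [20.  79.1] 89.8
wrist [56, 83, 39, 126, 3878] [554.8  88.7] [28.  79.3] 89.6
plan [3.7, -50.01, 8.31] [-0.0, 0.002, 0.089]
```

```bash
python3 -m handwheel '[[1,[0,-6,0],[0,0,0]],[1,[0,-12,0],[0,0,0]],[1,[0,-18,0],[0,0,0]],[1,[0,-24,0],[0,0,0.03]],[1,[1,-30,0],[0,0,0.06]],[1,[2,-36,0],[0,0,0.089]],[1,[3,-42,0],[0,0,0.089]],[1,[3.7,-48,0],[0,0,0.089]],[1,[3.7,-50,3],[0,0,0.089]],[1,[3.7,-50,7],[0,0,0.089]],[1,[3.7,-50,9.8],[0,0,0.089]],[1,[3.7,-50,9.8],[0,0,0.089]],[1,[3.7,-50,9.8],[0,0,0.089]]]'
python3 -m handwheel '[[1,[0,0,0.3],[0,0,0]],[1,[0,0,0.6],[0,0,0]],[1,[0,0,0.9],[0,0,0]],[1,[0,0,1.1],[0,0,0]],[1,[0,0,1.1],[0,0,0]]]'
```

```text
clock: 57.05
ee_pos: [519.8, 438.5, 26.5]
tool_rot: [-180.0, -0.0, -5.4]
force: [1.0, 0.1, -0.9]
finger_gap: 0.145
gripper_force: 59.0
clock: 57.68
ee_pos: [519.5, 438.3, 14.7]
tool_rot: [180.0, 0.0, -5.4]
force: [0.6, -0.1, -1.1]
finger_gap: 0.141
gripper_force: 59.0
```

```bash
python3 -m handwheel '[[1,[0,0,0.15],[0,0,0]],[1,[0,0,0.3],[0,0,0]],[1,[0,0,0.4],[0,0,0]],[1,[0,0,0.45],[0,0,0]],[1,[0,0,0.45],[0,0,0]]]'
```

```text
clock: 58.3
ee_pos: [519.6, 438.4, 14.2]
tool_rot: [-180.0, -0.1, -5.4]
force: [-10.3, -7.5, 33.4]
finger_gap: 0.146
gripper_force: 63.5
```

```bash
python3 -m handwheel '[[1,[0,0,-0.3],[0,0,0]],[1,[0,0,-0.3],[0,0,0]],[0,[0,0,-0.3],[0,0,0]],[0,[0,0,-0.3],[0,0,0]],[0,[0,0,-0.3],[0,0,0]],[0,[0,0,-3],[0,0,0]],[0,[0,0,-8],[0,0,0]],[0,[0,0,-13],[0,0,0]],[0,[0,0,-13],[0,0,0]]]'
python3 - <<'E'
from h import *
from hand import handles
f=cam('wrist')
print([(round(p['confidence'],2),np.round(at_z(f,px(p),4),1).tolist()) for p in models.place_of('blade','wrist')])
handles(f,28,(450,560,240,480))
plan([540,18.5,130],-0.3)
E
```

```text
clock: 59.42
ee_pos: [520.8, 439.3, 144.5]
tool_rot: [-179.8, -0.3, -5.4]
force: [-0.3, 0.6, -0.8]
finger_gap: 0.5
gripper_force: 0.0
[(0.67, [553.5, 436.3, 4.0])]
wrist [311, 190, 22, 106, 1782] [514.2 438.3] [15.1 80.2] 84.3
plan [6.0, 41.59, 1.03] [-0.0, -0.0, -0.089]
```

C is back flat in the tray. Next is B.

```bash
python3 -m handwheel '[[0,[0,6,0],[0,0,0]],[0,[0,12,0],[0,0,0]],[0,[1,18,0],[0,0,-0.05]],[0,[2,24,0],[0,0,-0.089]],[0,[4,30,0],[0,0,-0.089]],[0,[5,36,0],[0,0,-0.089]],[0,[6,41.6,0],[0,0,-0.089]],[0,[6,41.6,1],[0,0,-0.089]],[0,[6,41.6,1],[0,0,-0.089]]]'
python3 hand.py wrist; python3 -c "
from h import *
plan([544.5,18.5,53],-0.3)"
```

```text
clock: 60.65
ee_pos: [539.2, 18.7, 128.7]
tool_rot: [-180.0, 0.2, -0.3]
force: [-0.4, 0.3, -0.2]
finger_gap: 0.5
gripper_force: 0.0
wrist [307, 164, 24, 134, 2753] [555.   18.5] [13.2 78.6] 89.2
wrist [166, 167, 36, 130, 3531] [555.1  98.5] [19.9 79.9] 86.8
wrist [412, 309, 45, 36, 800] [491.6 -56.4] [36.2 23.4] 18.9
wrist [140, 382, 15, 21, 168] [432.7 149.2] [ 7.  26.4] 44.9
wrist [483, 382, 14, 21, 156] [ 431.  -110.3] [25.6  7. ] 45.1
plan [0.52, 0.08, 7.62] [-0.0, 0.002, 0.001]
```

```bash
python3 -m handwheel '[[0,[0.5,0,4],[0,0,0]],[0,[0.5,0,7],[0,0,0]],[0,[0.5,0,7.5],[0,0,0]],[0,[0.5,0,7.5],[0,0,0]],[1,[0.5,0,7.5],[0,0,0]],[1,[0.5,0,7.5],[0,0,0]],[1,[0.5,0,7.5],[0,0,0]],[1,[0.5,0,7.5],[0,0,0]],[1,[0.5,0,7.5],[0,0,0]]]' 60
python3 -m handwheel '[[1,[-0.3,0,0],[0,0,0]],[1,[-1,0,0],[0,0,0]],[1,[-2,0,0],[0,0,0]],[1,[-3,0,0],[0,0,0]],[1,[-4,0,0],[0,0,0]],[1,[-5,0,0],[0,0,0]],[1,[-6,0,0],[0,0,0]],[1,[-7,0,0],[0,0,0]],[1,[-8,0,0],[0,0,0]],[1,[-8,0,-3],[0,0,0]],[1,[-8,0,-7],[0,0,0]],[1,[-8,0,-7],[0,0,0]],[1,[-8,0,-7],[0,0,0]]]'
python3 -c "
from h import *
plan([494.7,372.6,30],-5.4)"
```

```text
clock: 61.82
ee_pos: [545.6, 18.5, 56.7]
tool_rot: [180.0, -0.1, -0.3]
force: [-1.6, 2.1, 6.4]
finger_gap: 0.146
gripper_force: 59.1
clock: 63.45
ee_pos: [464.5, 18.9, 125.1]
tool_rot: [180.0, 0.0, -0.3]
force: [0.0, -0.4, -1.1]
finger_gap: 0.148
gripper_force: 59.0
plan [2.84, -35.39, 9.5] [0.0, 0.001, 0.089]
```

```bash
python3 -m handwheel '[[1,[0,-6,0],[0,0,0]],[1,[0,-12,0],[0,0,0]],[1,[0,-18,0],[0,0,0.03]],[1,[1,-24,0],[0,0,0.06]],[1,[2,-30,0],[0,0,0.089]],[1,[2.8,-35.4,0],[0,0,0.089]],[1,[2.8,-35.4,4],[0,0,0.089]],[1,[2.8,-35.4,8],[0,0,0.089]],[1,[2.8,-35.4,9.8],[0,0,0.089]],[1,[2.8,-35.4,9.8],[0,0,0.089]],[1,[2.8,-35.4,9.8],[0,0,0.089]]]'
python3 -m handwheel '[[1,[0,0,0.3],[0,0,0]],[1,[0,0,0.6],[0,0,0]],[1,[0,0,0.9],[0,0,0]],[1,[0,0,1.1],[0,0,0]],[1,[0,0,1.1],[0,0,0]]]'
```

```text
clock: 64.82
ee_pos: [495.5, 372.9, 28.4]
tool_rot: [-180.0, -0.1, -5.4]
force: [0.5, 0.4, -0.8]
finger_gap: 0.146
gripper_force: 59.0
clock: 65.45
ee_pos: [494.9, 372.7, 16.1]
tool_rot: [180.0, 0.0, -5.4]
force: [0.1, 0.1, -0.2]
finger_gap: 0.144
gripper_force: 59.0
```

Just about touching. I'll go down a little more, release and look.

```bash
python3 -m handwheel '[[1,[0,0,0.1],[0,0,0]],[1,[0,0,0.15],[0,0,0]],[1,[0,0,0.15],[0,0,0]],[0,[0,0,0.05],[0,0,0]],[0,[0,0,0.05],[0,0,0]],[0,[0,0,0.05],[0,0,0]],[0,[0,0,-3],[0,0,0]],[0,[0,0,-8],[0,0,0]],[0,[0,0,-12],[0,0,0]],[0,[0,0,-12],[0,0,0]]]'
python3 - <<'E'
from h import *
from hand import handles
f=cam('wrist')
print([(round(p['confidence'],2),np.round(at_z(f,px(p),4),1).tolist()) for p in models.place_of('blade','wrist')])
handles(f,28,(450,560,240,480))
plan([558,98.5,130],-0.3)
E
```

```text
clock: 66.7
ee_pos: [496.0, 373.4, 139.3]
tool_rot: [-179.8, -0.3, -5.4]
force: [0.0, -0.3, 0.6]
finger_gap: 0.502
gripper_force: 0.0
[(0.96, [540.8, 369.6, 4.0]), (0.95, [554.5, 436.1, 4.0]), (0.67, [598.5, 55.6, 4.0])]
wrist [215, 166, 29, 109, 1979] [513.7 436.3] [19.1 79.8] 84.7
wrist [310, 169, 21, 111, 1663] [504.5 371.7] [14.3 80.3] 84.3
plan [8.88, 26.69, 0.61] [0.0, 0.0, -0.089]
```

```bash
python3 -m handwheel '[[0,[0,6,0],[0,0,0]],[0,[2,12,0],[0,0,-0.03]],[0,[4,18,0],[0,0,-0.06]],[0,[7,24,0],[0,0,-0.089]],[0,[8.9,26.7,0.6],[0,0,-0.089]],[0,[8.9,26.7,0.6],[0,0,-0.089]],[0,[8.9,26.7,0.6],[0,0,-0.089]]]'
python3 hand.py wrist; python3 -c "
from h import *
plan([558,96,53],-0.3)"
```

```text
clock: 67.68
ee_pos: [557.7, 98.8, 129.2]
tool_rot: [180.0, 0.1, -0.3]
force: [0.5, 0.6, -0.3]
finger_gap: 0.496
gripper_force: 0.0
wrist [300, 196, 28, 129, 2574] [555.1 101.9] [13.3 79.8] 87.1
wrist [433, 325, 96, 35, 1238] [502.5 -16. ] [80.3 27.2] 72.8
wrist [483, 382, 14, 21, 156] [449.4 -30.7] [25.7  6.5] 44.5
wrist [434, 399, 59, 62, 1161] [403.3 -15.7] [108.   19.3] 38.8
plan [0.04, 0.33, 7.66] [0.0, 0.002, 0.001]
```

A was knocked slightly: it is now centred at (555,102), yaw −3°. I'll follow it.

```bash
python3 -m handwheel '[[0,[0,-0.3,4],[0,0,0.045]],[0,[0,-0.3,7],[0,0,0.045]],[0,[0,-0.3,7.5],[0,0,0.045]],[0,[0,-0.3,7.5],[0,0,0.045]],[1,[0,-0.3,7.5],[0,0,0.045]],[1,[0,-0.3,7.5],[0,0,0.045]],[1,[0,-0.3,7.5],[0,0,0.045]],[1,[0,-0.3,7.5],[0,0,0.045]],[1,[0,-0.3,7.5],[0,0,0.045]]]' 60
python3 -m handwheel '[[1,[-0.3,0,0],[0,0,0]],[1,[-1,0,0],[0,0,0]],[1,[-2,0,0],[0,0,0]],[1,[-3,0,0],[0,0,0]],[1,[-4,0,0],[0,0,0]],[1,[-5,0,0],[0,0,0]],[1,[-6,0,0],[0,0,0]],[1,[-7,0,0],[0,0,0]],[1,[-8,0,0],[0,0,0]],[1,[-8,0,-3],[0,0,0]],[1,[-8,0,-7],[0,0,0]],[1,[-8,0,-7],[0,0,0]],[1,[-8,0,-7],[0,0,0]]]'
python3 -c "
from h import *
plan([494.5,288.6,30],-5.4)"
```

```text
clock: 68.85
ee_pos: [558.9, 101.7, 56.6]
tool_rot: [-180.0, -0.1, -2.9]
force: [-1.2, 2.9, 6.4]
finger_gap: 0.137
gripper_force: 59.1
clock: 70.47
ee_pos: [478.2, 105.5, 125.2]
tool_rot: [180.0, 0.0, -2.9]
force: [0.5, 0.5, -1.2]
finger_gap: 0.146
gripper_force: 58.9
plan [0.71, -18.37, 9.52] [0.0, 0.0, 0.044]
```

```bash
python3 -m handwheel '[[1,[0,-6,0],[0,0,0]],[1,[0.3,-12,0],[0,0,0.02]],[1,[0.7,-18.4,0],[0,0,0.044]],[1,[0.7,-18.4,4],[0,0,0.044]],[1,[0.7,-18.4,8],[0,0,0.044]],[1,[0.7,-18.4,9.8],[0,0,0.044]],[1,[0.7,-18.4,9.8],[0,0,0.044]],[1,[0.7,-18.4,10.1],[0,0,0.044]],[1,[0.7,-18.4,10.4],[0,0,0.044]],[1,[0.7,-18.4,10.7],[0,0,0.044]],[1,[0.7,-18.4,10.9],[0,0,0.044]],[1,[0.7,-18.4,11],[0,0,0.044]],[1,[0.7,-18.4,11],[0,0,0.044]]]'
```

```text
clock: 72.1
ee_pos: [494.8, 289.0, 15.7]
tool_rot: [180.0, -0.0, -5.4]
force: [-0.8, 0.3, 4.2]
finger_gap: 0.142
gripper_force: 59.6
```

Contact. I'll release and check everything.

```bash
python3 -m handwheel '[[1,[0,0,-0.02],[0,0,0]],[0,[0,0,-0.02],[0,0,0]],[0,[0,0,-0.02],[0,0,0]],[0,[0,0,-0.02],[0,0,0]],[0,[0,0,-3],[0,0,0]],[0,[0,0,-8],[0,0,0]],[0,[0,0,-14],[0,0,0]],[0,[0,0,-18],[0,0,0]],[0,[-5,0,-20],[0,0,0]],[0,[-5,0,-20],[0,0,0]],[0,[-5,0,-20],[0,0,0]]]'
python3 - <<'E'
from h import *
from hand import handles
for n in ('wrist','top'):
    f=cam(n)
    print(n,[(round(p['confidence'],2),np.round(at_z(f,px(p),4),1).tolist()) for p in models.place_of('blade',n)])
    handles(f,28,(450,560,240,480))
for l,z in [('tray',0),('spanner',2),('mat',2),('ring_hole',145),('spool',0),('bobbin',0),('dye',0),('rivets',0),('awl',0)]:
    print(l,[(round(p['confidence'],2),np.round(at_z(f,px(p),z)[:2]).tolist()) for p in models.place_of(l,'top')[:3]])
E
```

```text
clock: 73.47
ee_pos: [445.2, 293.8, 215.4]
tool_rot: [-180.0, -0.0, -5.4]
force: [0.8, 0.4, 0.3]
finger_gap: 0.494
gripper_force: 0.0
wrist [(0.94, [541.8, 371.7, 4.0]), (0.6, [557.7, 438.8, 4.0])]
wrist [151, 119, 24, 83, 1499] [513.4 434.5] [21.6 78.4] 84.8
wrist [219, 118, 21, 86, 1405] [503.8 369.6] [17.4 78.3] 84.5
wrist [311, 122, 16, 88, 814] [490.1 289.3] [13.5 78.4] 84.5
top [(0.72, [550.1, 437.4, 4.0]), (0.65, [384.7, -101.8, 4.0]), (0.54, [526.7, 284.1, 4.0])]
top [146, 231, 29, 14, 136] [548.5 389.4] [29.7 71. ] 11.1
top [114, 240, 31, 20, 125] [518.1 465. ] [28.8 75.8] 27.3
top [165, 242, 22, 38, 234] [489.4 354.6] [94.6 41.8] 18.6
top [198, 244, 9, 21, 115] [503.1 284.2] [16.  49.1] 84.3
tray [(0.64, [523.0, 363.0]), (0.29, [384.0, -99.0])]
spanner [(0.6, [487.0, -348.0])]
mat [(0.92, [244.0, -270.0]), (0.56, [498.0, -352.0])]
ring_hole [(0.85, [658.0, 31.0]), (0.67, [611.0, 1.0])]
spool [(0.49, [385.0, 121.0])]
bobbin [(0.51, [417.0, 19.0]), (0.31, [643.0, 4.0])]
dye [(0.89, [743.0, 254.0]), (0.44, [535.0, 289.0])]
rivets [(0.82, [734.0, -275.0]), (0.51, [746.0, 248.0])]
awl []
```

```bash
python3 -c "
from h import *
print(robot.finish_job())"
```

```text
the job is handed in; nothing more can be done
None
```

I handed the job in at about 73 s, and no verdict came back. My last camera measurements showed the ring at its clockwise stop (about 1.05 rad), the spanner pins down on its mat, and all three blades in the tray. Spool, bobbin, dye and rivets had not shifted. The awl was not found in the final check.

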